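Fish the resistor module out of the deep bay

ROBOT

A 6-joint arm with a two-finger parallel gripper is mounted at the origin on the work surface. World frame = base frame: x ahead of the robot, y to its left, z up, the work surface at z = 0. Lengths are in mm, angles in rad, forces in N, time in s.
With the tool pointing down it reaches from about 350 to 775 mm from the base axis. Payload 7.3 kg.
Tool frame: the origin (TCP) lies at the very end of the fingers, on their centre line; the grasp point (between the pads) lies 19 mm behind it; z points along the fingers, x is the direction in which the jaws open and shut, and the axes are right-handed (so a half turn about z gives the same grasp; the last joint's range is limited). The gripper opens to 92 mm and grips with 3 to 60 N. Pads are 19 mm wide; open, the fingers measure 130 mm over their backs; the gripper's body (75 mm by 190 mm) begins 47 mm behind the grasp point.
Start: joints at [-1.482, 0.342, 1.524, -0, 1.275, -0.146], TCP at [122.162, -510.609, 226.741] pointing down, gripper open.
Joint ranges: [-2.53, 2.53], [-0.77, 2.02], [0.04, 2.7], [-1, 4.14], [0.28, 2.66], [-3.11, 3.11]. Speed limits (rad/s): [2.57, 2.57, 3.14, 3.14, 3.14, 3.14].

INTERFACE

Orientations are given as [roll, pitch, yaw] about the fixed x, y, z axes, in that order (R = Rz(yaw) Ry(pitch) Rx(roll)).
In Python, from plant import bot, capture, camera_params gives the robot as it stands.
- The arm moves only by the shell command python3 -m jog 'ROWS' [OPENING]. ROWS is a JSON object of lists of equal length, an entry for each row: "xyz": the shift along the world's x, y, z as a fraction of full scale, a list of three; "angular": the turn, a rotation vector about the world's x, y, z as a fraction of full scale, a list of three. In form: {"xyz": [[x, y, z], ...], "angular": [[wx, wy, wz], ...]}. A call has 1 to 10 rows; each row shifts and turns the pose as measured when the row begins; what a row does not reach is not made up. Full scale, the value 1, is 2 cm for a shift and 6 degrees for a turn. A row lasts 1/10 s, in which the tool goes at most 50 mm and 8.59 degrees, less where a joint would pass 70% of its speed; a pose out of reach is approached as far as the arm can. A call with a number of a shift or a turn outside -1 to 1 is refused whole. A call with a gripper value outside its range is refused whole. OPENING is the closure, from -1 (fully open) to 1 (shut), set as the call begins (- or left out, the last holds). The fingers move at their own pace and stop on an object; the grip force is fixed at half the most. Time passes only in rows, so rows that do not move let the fingers close. It gives the time, the measured TCP pose, the force and the opening at its end, in the units of the state.
- bot.get_obs(): the state, without advancing time (a new reading comes with each control period).
- capture(name): name is "scene" or "top" or "wrist"; returns the picture (480x640x3 uint8, red, green, blue); there is no depth.
- camera_params(name): a dict with "fx", "fy", "cx", "cy" (pixels), "k1" (the pictures are not rectified: a ray, as slopes to the right and down, at radius r is drawn at 1 + k1 r^2 times it, then the intrinsics apply), "rvec" (rotation vector, rad) and "tvec" (3), from world to camera coordinates, as OpenCV has them. Camera axes: x right, y down, z forward; pixel columns grow to the right and rows downward; lengths in mm; the calibration is good to about 2 mm. A picture is of the moment at which its call begins: read the wrist's pose just before it. camera_params takes no time and is no camera call; for the wrist camera it gives the pose at the moment of the call.
- bot.close_job(): hands the job in, once; it reports no verdict.
The state is a dict: "time": time; "joint_positions": joint angles; "dq": joint speeds; "tau": joint torques, N m; "tool_pos": TCP position; "tcp_rot": TCP orientation; "contact_force": force on the tool from outside, world axes, zero at the start; "moment": the same for the moment, N m; "grip_width": finger opening in mm.
Only numpy, scipy, OpenCV 4.12 (cv2) and the standard library are available. Lean on these libraries where they do the work, as an engineer would, in place of code of your own. Each camera call takes 0.05 s, during which the arm holds its last target.

TASK

Take the hooked picker from its stand, hook the bail of the module at the bottom of the narrow generator bay and, pulling up only lightly, draw it along under the keeper strips until you feel its ears come into the notches; then lift it out with the picker, never with the fingers. Set the module down gently, standing upright in the parts tray, and hang the picker back in its stand. Never pull or press hard on the module, and leave the other things on the bench where they are.

Things in the scene. Friction and masses are not known exactly. Their poses are not given: they have to be found in the camera images.
- bay_mouth (a point): Centre of the open top of the fixed narrow bay, 135 mm above the bench: a shaft 100 mm long inside (x) and 48 mm wide (y), z up, 127 mm deep; end walls 25 mm, side walls 5 mm thick, the -y one of clear plastic. Against its +y side stands a white chassis box, 150 mm long, 85 mm deep, 100 mm high.
- bay_floor (a point): Middle of the bay's inner floor. Along each long wall runs a slick white plastic keeper strip over the module's ears: 8.5 mm wide, 6 mm thick, underside 18 mm above the floor. Each has one 24 mm long notch, facing each other, through which the ears can rise. The notches' middle lies at x = -22 to +12 mm from here: not measured, to be felt. Sprung: each 3 N lifts the strips 1 mm, up to 6 mm.
- module: Grey resistor module, 105 to 210 g, loose on the bay floor; origin at the centre of its underside, x along the bay. Block 40 (x) by 26 by 18 mm high; mid-length each side an ear 20 mm long (x) sticks out 9 mm, 11 to 16 mm above the underside. It starts 8 to 47 mm on the bay's +x side of the notches: draw it to -x. It and the keeper strips stand at most 20 N in any contact.
- module_bail (a point): Middle of the top bar of the module's steel bail, an arch of 5 mm wire standing across its top (bar along the module's y), 42.5 mm above the underside, posts at y = +-12 mm. Free opening under the bar: 22 mm high down to the block, 19 mm wide. The module can rise 2 mm before its ears meet the strips.
- picker_grip (a point): Centre of the picker's black square grip, 24 by 24 by 44 mm high, z up. The picker is a loose 160 g hook tool: under the grip a 44 by 44 mm flange 5 mm thick (underside 27 mm below this point), then a straight 8 mm rod down the axis. Against sideways pull, hold it with the fingers on its +x and -x faces.
- picker_hook (a point): Foot of the picker: on the rod's axis, 145 mm below the grip centre, at the underside of the hook. The hook is a flat tongue 10 mm wide (y), 5 mm thick, reaching from the rod to +x, its end 22 mm from the axis, with an upturned lip 4 mm thick there; lip top 12 mm above the underside; 14 mm free between rod and lip.
- stand_seat (a point): Where the grip's centre is when the picker hangs in its fixed stand, 155 mm above the bench: two upright plates 60 mm long (x), 8 mm thick, 20 mm apart, tops 128 mm above the bench. The rod hangs in the gap, the flange rests on the plates, the picker's x points along the stand's x. Open at the top and both ends.
- tray: Fixed open grey parts tray, origin at the centre of its underside, z up: outside 110 (x) by 150 (y) by 22 mm high, walls and floor 4 mm. A small brass terminal, 20 mm wide and 16 mm high, stands in its -y end; the +y half is free.
There are look-alikes about, which are no part of the job. Leave any white look-alike of the part that bears picker_grip alone.

How it is judged (in metres and radians):
On the way, in this order (a step that is already met when the one before it is completed fails the run):
1. the picker is lifted out of its stand (z of picker_grip in the frame of stand_seat above 0.06 m), for 0.1 s.
2. the picker carries the module up through the notches, still inside the bay (z of module in the frame of bay_mouth between -0.11 and -0.02 m and horizontal distance between module and bay_mouth below 0.04 m and contact force between picker and module above 0.3 N), for 0.1 s.
3. the module hangs on the picker clear above the bay (z of module in the frame of bay_mouth above 0.002 m and contact force between picker and module above 0.3 N), for 0.1 s.
At the end, for the whole second after the job is handed in: The module stands upright (within 0.1 rad) and at rest on the floor of the tray, unhooked; the picker hangs upright (within 0.1 rad) and at rest in its stand, its flange on the plates (4 mm up, 6 mm down) and its grip within 25 mm of the seat point (x of module in the frame of tray between -0.045 and 0.045 m and y of module in the frame of tray between -0.065 and 0.065 m and z of module in the frame of tray below 0.008 m and angle between each of module, picker_grip's own z axis and vertical below 0.1 rad and linear speed of each of module, picker below 0.02 m/s and horizontal distance between picker_grip and stand_seat below 0.025 m and z of picker_grip in the frame of stand_seat between -0.006 and 0.004 m and contact force between picker and module below 0.1 N); the robot touches nothing.
It fails at once if the picker pulls or presses on the module with more than 20 N (contact force between picker and module above 20 N).
It fails at once if the module is forced against the bay or its keeper strips with more than 20 N (contact force between module and bay above 20 N).
It fails at once if the module is dropped or pushed into the tray with more than 20 N (contact force between module and tray above 20 N).
It fails at once if the fingers take hold of the module (contact force between the fingers and module above 0.5 N).
It fails at once if another thing on the bench is displaced by more than 20 mm (distance of any of electrode, jar, carton, driver, spanner, spacer, terminal from where it was at the start of the episode above 0.02 m).
It also fails if it takes over 72 s, if anything falls off the work surface, if the arm or the gripper's body presses on something with over 40 N, if the wrist force passes 120 N, or if a joint passes its speed limit or range.

## Working session

There is one attempt and no reset: what is moved stays moved. The work goes in short steps, Python scripts to look and compute and a shell command to move; the robot and the scene stay as the last step left them, time stands still between calls to the robot, and variables do not carry over. Pictures are saved under pics/ and viewed, and the job is handed in when it is done.

```bash
ls -la; mkdir -p pics
python3 - <<'E'
from plant import bot, capture, camera_params
import cv2
print(bot.get_obs())
for n in ["scene","top","wrist"]:
    p=camera_params(n); print(n,p)
    im=capture(n); cv2.imwrite(f"pics/{n}0.png",im[:,:,::-1])
E
```

```text
total 12
drwxr-xr-x  3 agent agent 4096 Dec  7 06:32 .
drwxr-xr-x 23 root  root  4096 Dec  7 06:32 ..
drwxr-xr-x  2 agent agent 4096 Dec  7 06:32 pics
{'time': 0.0, 'joint_positions': array([-1.48200619e+00,  3.42697646e-01,  1.52502869e+00,  3.08331385e-05,
        1.27534239e+00, -1.46012910e-01]), 'dq': array([ 0.00108485, -0.00029312, -0.0007183 , -0.00092996,  0.00096305,
       -0.00033083]), 'tau': array([ 1.89908758e-03, -4.31239414e+01, -2.44221997e+01,  7.19859218e-02,
        5.57304849e-02, -1.20490745e-04]), 'tool_pos': array([ 122.13097055, -510.19157338,  226.05388074]), 'tcp_rot': array([-3.14134872e+00,  1.45607723e-03, -1.33600210e+00]), 'contact_force': array([ 0.29952791, -0.3559428 , -0.65355652]), 'moment': array([0.0235891 , 0.03333129, 0.0220262 ]), 'grip_width': 91.6282457318143}
scene {'fx': 508.12515954467864, 'fy': 508.12515954467864, 'cx': 316.60891972592515, 'cy': 242.1488844277177, 'k1': -0.024023751376708487, 'rvec': array([ 1.07860616,  2.19808031, -1.19462268]), 'tvec': array([ 354.55090674, -130.49800011, 1442.43348767])}
top {'fx': 555.0048957306559, 'fy': 555.0048957306559, 'cx': 318.10552072009585, 'cy': 232.1756031200243, 'k1': 0.0425582556771773, 'rvec': array([ 2.16879574, -2.22298044,  0.08144305]), 'tvec': array([   6.67571763,  565.23804523, 1220.00260052])}
wrist {'fx': 372.0035683340093, 'fy': 372.0035683340093, 'cx': 323.237864497712, 'cy': 243.14042451914392, 'k1': -0.05340617585368599, 'rvec': array([-2.28720484,  1.80340244,  0.25537596]), 'tvec': array([-523.9540142 ,  -33.54018915,  390.52024609])}
```

View pics/scene0.png

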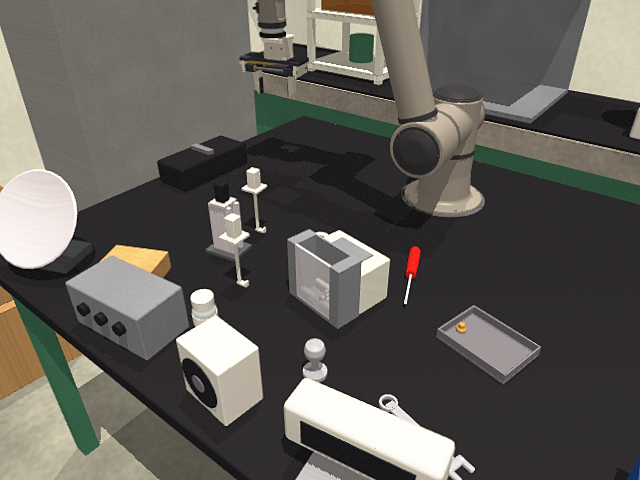

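View pics/top0.png

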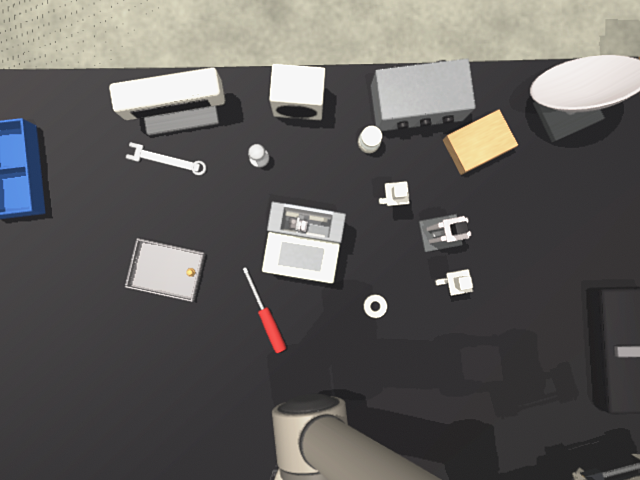

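View pics/wrist0.png

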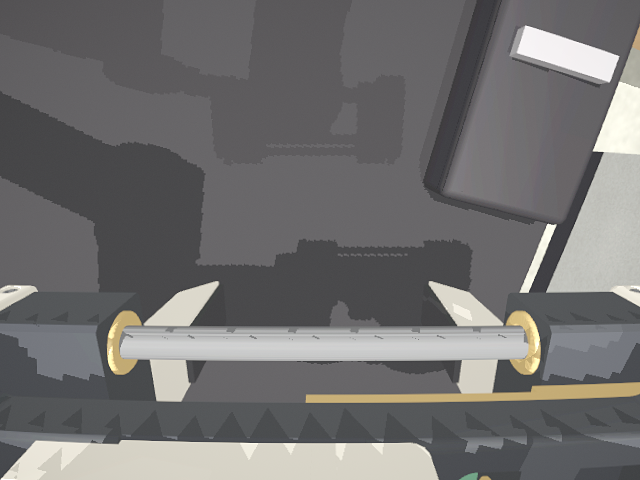

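The picker with the black grip hangs in the stand at scene (222,190) / top (452,230). Its white look-alikes stand free at top (397,192) and (460,283). The bay is at top (305,222) and the tray at (165,270). I'll confirm in crops.

```bash
cat > h.py <<'E'
import numpy as np, cv2
from plant import bot, capture, camera_params
def cam(n):
    p=camera_params(n); K=np.array([[p['fx'],0,p['cx']],[0,p['fy'],p['cy']],[0,0,1]])
    d=np.array([p['k1'],0,0,0,0]); return K,d,np.array(p['rvec']),np.array(p['tvec'])
def ray(c,uv):
    K,d,r,t=c; x=cv2.undistortPoints(np.array([[uv]],float),K,d)[0,0]
    R=cv2.Rodrigues(r)[0]; o=-R.T@t; return o,R.T@np.array([x[0],x[1],1])
def onz(c,uv,z):
    o,v=ray(c,uv); return o+v*(z-o[2])/v[2]
def proj(c,P):
    K,d,r,t=c; return cv2.projectPoints(np.array(P,float).reshape(-1,3),r,t,K,d)[0][:,0]
def tri(c1,a,c2,b):
    o1,v1=ray(c1,a);o2,v2=ray(c2,b); A=np.stack([v1,-v2],1); s=np.linalg.lstsq(A,o2-o1,rcond=None)[0]
    p=o1+v1*s[0];q=o2+v2*s[1]; return (p+q)/2,np.linalg.norm(p-q)
E
python3 - <<'E'
import cv2,numpy as np
s=cv2.imread("pics/scene0.png");t=cv2.imread("pics/top0.png")
def c(im,x,y,w,h,k,n): cv2.imwrite(n,cv2.resize(im[y:y+h,x:x+w],None,fx=k,fy=k,interpolation=cv2.INTER_CUBIC))
c(t,370,170,120,140,4,"pics/t_stand.png"); c(t,250,190,110,110,5,"pics/t_bay.png"); c(t,110,225,110,90,6,"pics/t_tray.png")
c(s,190,150,100,150,4,"pics/s_stand.png"); c(s,270,215,130,120,5,"pics/s_bay.png")
E
```

```text
(no output)
```

View pics/t_stand.png

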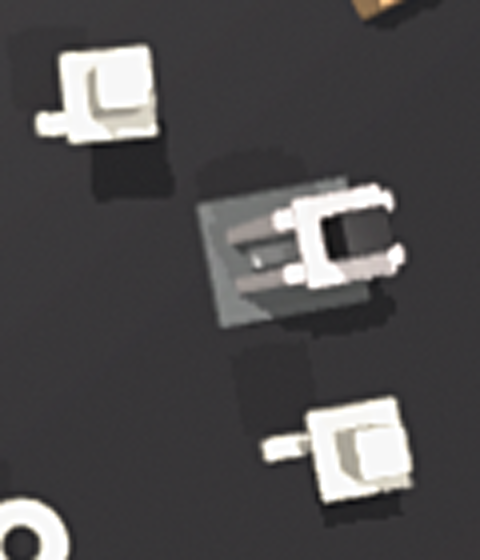

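View pics/t_bay.png

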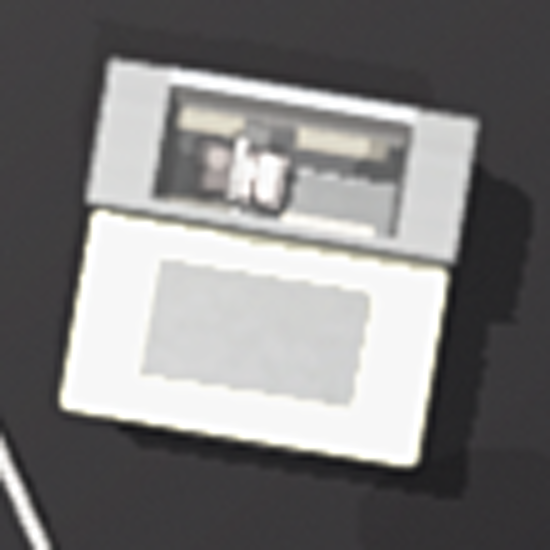

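View pics/t_tray.png

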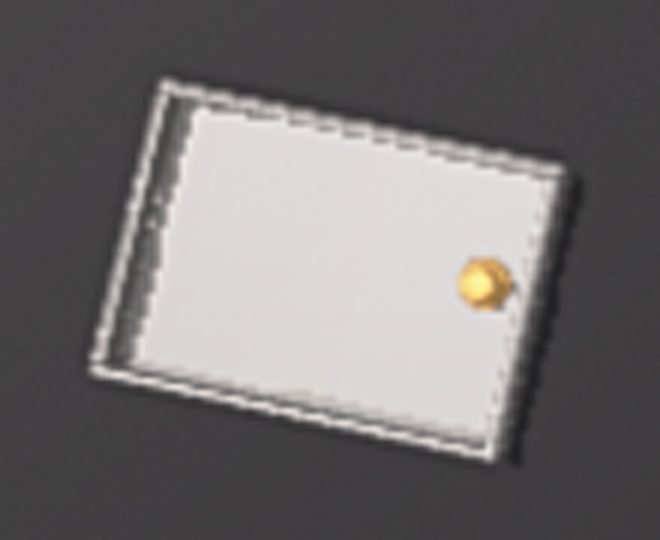

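View pics/s_stand.png

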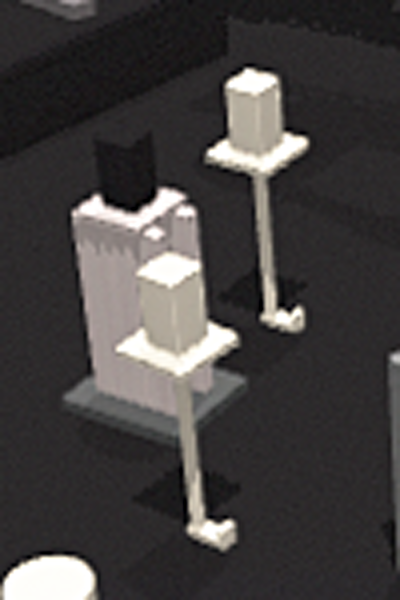

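View pics/s_bay.png

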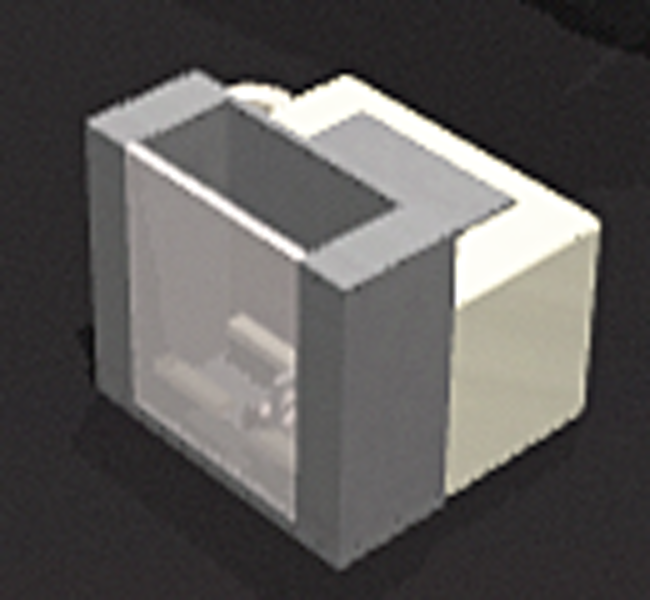

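Confirmed: the black-gripped picker is the one in the stand, and the two white ones are look-alikes. Bay +x points to world +y (image left). The module with its bail sits at the left end of the bay. Next I'll fit poses from the corners.

```bash
cat > fit.py <<'E'
from h import *
from scipy.optimize import least_squares
T=cam("top");S=cam("scene")
def fit(pts,x0,zfree=False):
    # pts: (camera, local xyz(world z), uv)
    def W(p,l):
        c,s=np.cos(p[2]),np.sin(p[2]); return [p[0]+c*l[0]-s*l[1],p[1]+s*l[0]+c*l[1],l[2]]
    f=lambda p:np.concatenate([proj(c,W(p,l))[0]-uv for c,l,uv in pts])
    r=least_squares(f,x0,x_scale=[1,1,.01]); return r.x,np.round(f(r.x),1)
if __name__=="__main__":
    c=onz(T,(307,222),135);print(c)
    B=[(75,-29,135),(-75,-29,135),(-75,29,135),(75,29,135)]
    tp=list(zip([T]*4,B,[(272,201.4),(346,213.6),(341.4,243),(267.6,230.6)]))
    sp=list(zip([S]*4,B,[(339,273.4),(287.6,239.4),(309,228.6),(360,262)]))
    x0=[c[0],c[1],1.5]
    for q in (tp,sp,tp+sp): print("bay",*fit(q,x0))
    c=onz(T,(165,270),22);print(c)
    B=[(55,75,22),(55,-75,22),(-55,-75,22),(-55,75,22)]
    tp=list(zip([T]*4,B,[(137.2,238.3),(204.5,252.5),(192.5,301.7),(125.3,287)]))
    print("tray",*fit(tp,[c[0],c[1],0.]))
    print(proj(T,[[c[0]+50,c[1],22],[c[0],c[1],22]]))
    print("grip", onz(T,(452,227),177))
    print("stand base",[onz(T,(370+a/4,170+b/4),6).round() for a,b in [(197,203),(347,178),(370,300),(222,328)]])
E
python3 fit.py
```

```text
[579.11008655  16.18537647 135.        ]
bay [578.85066808  16.66750071   1.38312759] [ 0.5  0.6 -0.3  0.4 -0.3 -0.7  0.1 -0.4]
bay [581.35082306  19.20641312   1.36815709] [-0.9  0.1 -0.6 -0.1  0.4  0.7  1.1 -0.7]
bay [579.43513791  17.43528949   1.37663489] [ 0.2  0.1 -0.6  0.4 -0.8 -0.7 -0.4 -0.9 -0.7 -0.8 -0.9 -0.6  0.   0.1
  1.1 -1.7]
[489.87619951 331.25226504  22.        ]
tray [ 4.90330898e+02  3.31311270e+02 -2.41102702e-01] [ 0.1 -0.2 -0.3  0.1  0.1 -0.   0.1  0.1]
[[164.83973537 247.25724206]
 [165.         270.        ]]
grip [ 559.14551325 -265.5641192   177.        ]
stand base [array([ 586., -236.,    6.]), array([ 598., -321.,    6.]), array([ 529., -331.,    6.]), array([ 515., -248.,    6.])]
```

Run:
```python
from fit import *
print("grip top",onz(T,(460.5,227),177),"look1",onz(T,(400,191),160),"look2",onz(T,(466,284),160))
W=cam("wrist");R=cv2.Rodrigues(W[2])[0];o=-R.T@W[3];ob=bot.get_obs()
print("wrist cam",o,"rel",o-ob['tool_pos'],"fwd",R[2],"right",R[0])
```

```text
grip top [ 558.74343705 -282.03975722  177.        ] look1 [ 634.25935489 -169.75383643  160.        ] look2 [ 447.63538453 -292.71007677  160.        ]
wrist cam [ 195.52567775 -492.66589729  383.80632691] rel [ 73.395334    17.6164993  157.60866416] fwd [-0.26827232 -0.06274554 -0.96129754] right [ 0.23303583 -0.9724669  -0.00155945]
```

```bash
python3 -m jog '{"xyz":[[1,0.55,0.5],[1,0.55,0.5],[1,0.55,0.5],[1,0.55,0.5],[1,0.55,0.5],[1,0.55,0.5],[1,0.55,0.5],[1,0.55,0.5],[1,0.55,0.5],[1,0.55,0.5]],"angular":[[0,0,-0.08],[0,0,-0.08],[0,0,-0.08],[0,0,-0.08],[0,0,-0.08],[0,0,-0.08],[0,0,-0.08],[0,0,-0.08],[0,0,-0.08],[0,0,-0.08]]}'
python3 -m jog '{"xyz":[[1,0.55,0.1],[1,0.55,0.1],[1,0.55,0.1],[1,0.55,0.1],[1,0.55,0.1],[1,0.55,0.1],[1,0.55,0.1],[1,0.55,0.1],[1,0.55,0.1],[0.5,0.4,0.1]],"angular":[[0,0,0],[0,0,0],[0,0,0],[0,0,0],[0,0,0],[0,0,0],[0,0,0],[0,0,0],[0,0,0],[0,0,0]]}'
```

```text
time: 1.15
tool_pos: [326.0, -394.4, 325.2]
tcp_rot: [3.14, 0.012, -1.429]
contact_force: [-0.1, 0.7, 0.3]
grip_width: 92.1
time: 2.15
tool_pos: [523.9, -280.9, 344.0]
tcp_rot: [3.137, 0.015, -1.428]
contact_force: [-0.2, 0.2, -0.5]
grip_width: 91.7
```

Run:
```python
from h import *
import pickle
c=cam("wrist"); im=capture("wrist"); pickle.dump(c,open("w1.pkl","wb"))
cv2.imwrite("pics/w1.png",im[:,:,::-1]); print(bot.get_obs()['tool_pos'],bot.get_obs()['tcp_rot'])
cv2.imwrite("pics/w1z.png",cv2.resize(im[60:260,220:440,::-1],None,fx=3.5,fy=3,interpolation=cv2.INTER_CUBIC))
```

```text
[ 524.8082961  -279.77755505  344.23722976] [ 3.13806698  0.01517719 -1.42656149]
```

View pics/w1.png

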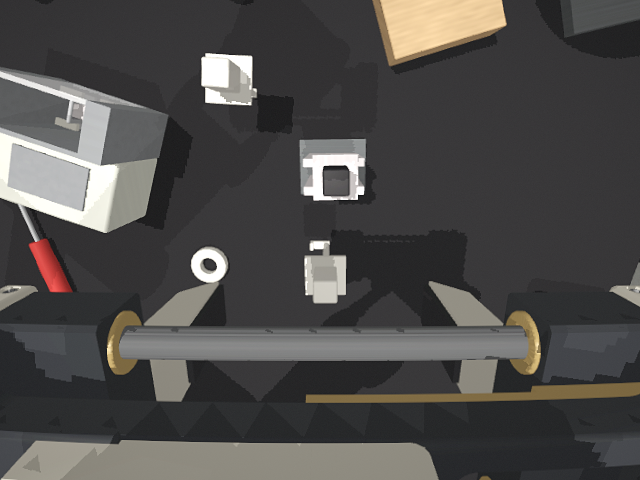

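Run:
```python
import cv2
im=cv2.imread("pics/w1.png")
cv2.imwrite("pics/w1z.png",cv2.resize(im[130:210,290:380],None,fx=8,fy=7,interpolation=cv2.INTER_CUBIC))
```

```text
(no output)
```

View pics/w1z.png

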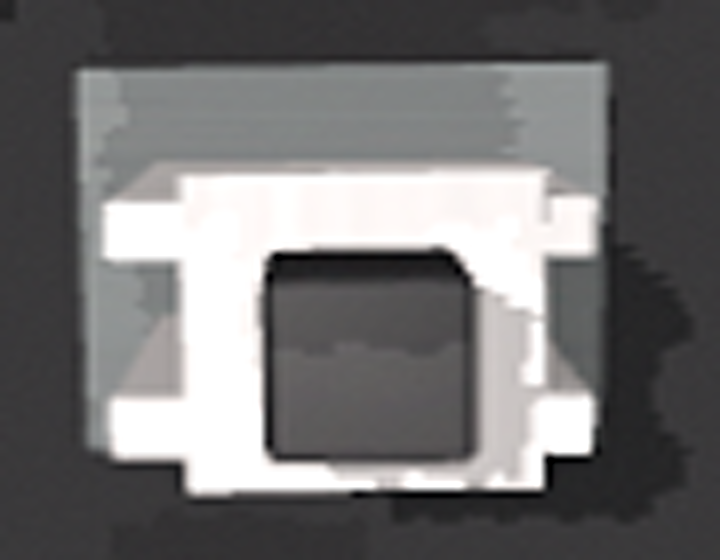

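Run:
```python
from fit import *
import pickle
w=pickle.load(open("w1.pkl","rb"))
def P(L): return [(w,l,(290+a/8,130+b/7)) for l,(a,b) in L]
fl=P([((22,-22,133),(180,172)),((-22,-22,133),(545,170)),((22,22,133),(185,492)),((-22,22,133),(545,490))])
gt=P([((12,-12,177),(270,280)),((-12,-12,177),(470,280)),((-12,12,177),(472,460)),((12,12,177),(270,460))])
pl=P([((30,-18,128),(103,200)),((30,-10,128),(103,258)),((-30,-18,128),(598,196)),((-30,-10,128),(598,258)),((30,10,128),(110,395)),((30,18,128),(110,460)),((-30,10,128),(595,395)),((-30,18,128),(595,460))])
for n,q in (("flange",fl),("grip",gt),("plates",pl),("all",fl+gt+pl)): print(n,*fit(q,[558,-282,1.7]))
```

```text
flange [ 560.61800779 -284.06029766    1.72613034] [ 0.1  0.4  0.   0.2  0.4 -0.3 -0.5 -0.4]
grip [ 560.77192301 -284.05611838    1.72243887] [-1.4 -0.9  1.5 -1.1  1.   1.  -1.1  1.1]
plates [ 560.52097178 -282.60260839    1.72084738] [ 0.5  0.1  0.7  0.1 -0.3  0.4 -0.4 -0.2  0.2  0.7  0.4 -0.7 -0.5  0.4
 -0.7 -0.9]
all [ 560.61979749 -283.38735766    1.72224919] [-0.5  0.2 -0.6  0.2 -0.4 -0.5 -1.3 -0.4 -2.2 -0.8  0.7 -1.   0.2  1.
 -1.9  1.2  1.3  0.2  1.5  0.1  0.5  0.3  0.4 -0.3  1.   0.8  1.2 -0.6
  0.3  0.4  0.1 -0.9]
```

```bash
cat > go.py <<'E'
import sys,numpy as np
from plant import bot
from scipy.spatial.transform import Rotation as R
# usage go.py x y z yaw : remaining shift/turn in units of jog (total)
def rem(x,y,z,yaw):
    o=bot.get_obs(); d=(np.array([x,y,z])-o['tool_pos'])/20
    Rt=R.from_euler('xyz',[np.pi,0,yaw]); Rc=R.from_euler('xyz',o['tcp_rot'])
    a=(Rt*Rc.inv()).as_rotvec()/np.radians(6)
    print("t",round(o['time'],2),"pos",o['tool_pos'].round(1),"shift",d.round(2),"turn",a.round(2),"F",o['contact_force'].round(1),"M",o['moment'].round(2),"g",round(o['grip_width'],1))
if __name__=="__main__": rem(*map(float,sys.argv[1:]))
E
python3 -m jog '{"xyz":[[0.6,-0.1,-0.5],[0.6,-0.1,-0.5],[0.6,-0.1,-0.5],[0,0,-0.8],[0,0,-0.8],[0,0,-0.8],[0,0,-0.8]],"angular":[[-0.14,-0.05,0.07],[0,0,0],[0,0,0],[0,0,0],[0,0,0],[0,0,0],[0,0,0]]}' -1; python3 go.py 560.5 -284 137 -1.42
```

```text
time: 2.9
tool_pos: [563.6, -289.7, 242.1]
tcp_rot: [3.14, -0.002, -1.422]
contact_force: [0.2, 0.2, 0.0]
grip_width: 91.8
t 2.9 pos [ 563.6 -289.7  242.1] shift [-0.15  0.29 -5.25] turn [ 0.02 -0.02  0.02] F [0.2 0.2 0. ] M [-0.01 -0.02 -0.03] g 91.8
```

```bash
python3 -m jog '{"xyz":[[-0.15,0.29,-0.3],[0,0,-0.8],[0,0,-0.8],[0,0,-0.8],[0,0,-0.8],[0,0,-0.5],[0,0,0]],"angular":[[0,0,0],[0,0,0],[0,0,0],[0,0,0],[0,0,0],[0,0,0],[0,0,0]]}' -1; python3 go.py 560.5 -284 138 -1.42
```

```text
time: 3.6
tool_pos: [558.4, -286.7, 146.9]
tcp_rot: [3.128, 0.007, -1.428]
contact_force: [0.0, 0.6, -0.5]
grip_width: 91.3
t 3.6 pos [ 558.4 -286.7  146.9] shift [ 0.11  0.13 -0.44] turn [-0.05 -0.14  0.07] F [ 0.   0.6 -0.5] M [ 0.02 -0.01  0.02] g 91.3
```

```bash
python3 -m jog '{"xyz":[[0.11,0.13,-0.2],[0,0,-0.2],[0,0,0]],"angular":[[-0.05,-0.14,0.07],[0,0,0],[0,0,0]]}' -1; python3 go.py 560.5 -284 138 -1.42
```

```text
time: 3.9
tool_pos: [561.1, -285.2, 138.7]
tcp_rot: [-3.141, -0.001, -1.421]
contact_force: [-1.0, -0.2, 0.6]
grip_width: 91.7
t 3.9 pos [ 561.1 -285.2  138.7] shift [-0.03  0.06 -0.04] turn [0.01 0.01 0.01] F [-1.  -0.2  0.6] M [-0.01  0.01 -0.06] g 91.7
```

```bash
python3 -m jog '{"xyz":[[0,0,0],[0,0,0],[0,0,0],[0,0,0],[0,0,0],[0,0,0],[0,0,0],[0,0,0]],"angular":[[0,0,0],[0,0,0],[0,0,0],[0,0,0],[0,0,0],[0,0,0],[0,0,0],[0,0,0]]}' 1; python3 go.py 560.5 -284 138 -1.42
```

```text
time: 4.7
tool_pos: [561.9, -286.2, 140.8]
tcp_rot: [-3.139, -0.003, -1.422]
contact_force: [-0.8, -0.6, 0.0]
grip_width: 32.4
t 4.7 pos [ 561.9 -286.2  140.8] shift [-0.07  0.11 -0.14] turn [0.03 0.03 0.02] F [-0.8 -0.6  0. ] M [ 0.02 -0.03 -0.03] g 32.4
```

```bash
python3 -m jog '{"xyz":[[-0.05,0.08,-0.1],[0,0,0],[0,0,0],[0,0,0]],"angular":[[0.03,0.03,0.02],[0,0,0],[0,0,0],[0,0,0]]}' 1; python3 go.py 560.5 -284 138 -1.42
```

```text
time: 5.1
tool_pos: [561.0, -284.5, 138.9]
tcp_rot: [-3.141, 0.0, -1.419]
contact_force: [-0.0, -0.1, 0.2]
grip_width: 23.9
t 5.1 pos [ 561.  -284.5  138.9] shift [-0.02  0.02 -0.05] turn [-0.    0.   -0.01] F [-0.  -0.1  0.2] M [-0.04 -0.06 -0.04] g 23.9
```

```bash
python3 -m jog '{"xyz":[[0,0,0.3],[0,0,0.5],[0,0,0.8],[0,0,0.8],[0,0,0.8],[0,0,0.8],[0,0,0.8],[0,0,0.8],[0,0,0.8],[0,0,0.8]],"angular":[[0,0,0],[0,0,0],[0,0,0],[0,0,0],[0,0,0],[0,0,0],[0,0,0],[0,0,0],[0,0,0],[0,0,0]]}' 1; python3 go.py 561 -284.5 310 -1.42
```

```text
time: 6.1
tool_pos: [558.3, -282.6, 290.3]
tcp_rot: [3.137, 0.005, -1.419]
contact_force: [-0.7, -0.1, -2.3]
grip_width: 23.7
t 6.1 pos [ 558.3 -282.6  290.3] shift [ 0.13 -0.09  0.99] turn [-0.04 -0.05 -0.01] F [-0.7 -0.1 -2.3] M [-0.06 -0.03 -0.02] g 23.7
```

```bash
python3 -m jog '{"xyz":[[-0.1,0.5,0.4],[-0.2,0.95,0.3],[-0.2,0.95,0.3],[-0.2,0.95,0.1],[-0.2,0.95,0.1],[-0.2,0.95,0.1],[-0.2,0.95,0],[-0.2,0.95,0],[-0.2,0.95,0],[-0.2,0.95,0]],"angular":[[0,0,-0.2],[0,0,-0.2],[0,0,-0.2],[0,0,-0.2],[0,0,-0.2],[0,0,-0.2],[0,0,-0.2],[0,0,-0.2],[0,0,-0.2],[0,0,-0.2]]}' 1; python3 go.py 500 17 325 -1.765
```

```text
time: 7.1
tool_pos: [517.5, -97.3, 327.4]
tcp_rot: [-3.138, 0.0, -1.641]
contact_force: [0.9, -0.0, -1.9]
grip_width: 23.8
t 7.1 pos [517.5 -97.3 327.4] shift [-0.88  5.71 -0.12] turn [ 0.    0.03 -1.18] F [ 0.9 -0.  -1.9] M [ 0.07 -0.03 -0.03] g 23.8
```

```bash
python3 -m jog '{"xyz":[[-0.13,0.95,0],[-0.13,0.95,0],[-0.13,0.95,0],[-0.13,0.95,0],[-0.13,0.95,0],[-0.13,0.95,0],[0,0,0],[0,0,0]],"angular":[[0,0,-0.2],[0,0,-0.2],[0,0,-0.2],[0,0,-0.2],[0,0,-0.2],[0,0,-0.2],[0,0,0],[0,0,0]]}' 1; python3 go.py 500 17 325 -1.765
python3 - <<'E'
from h import *
import pickle
c=cam("wrist"); im=capture("wrist"); pickle.dump(c,open("w2.pkl","wb"))
cv2.imwrite("pics/w2.png",im[:,:,::-1])
E
```

```text
time: 7.9
tool_pos: [498.7, 23.6, 333.7]
tcp_rot: [-3.133, 0.001, -1.77]
contact_force: [0.0, -0.3, -0.7]
grip_width: 23.9
t 7.9 pos [498.7  23.6 333.7] shift [ 0.06 -0.33 -0.44] turn [0.01 0.08 0.04] F [ 0.  -0.3 -0.7] M [ 0.04  0.05 -0.01] g 23.9
```

View pics/w2.png

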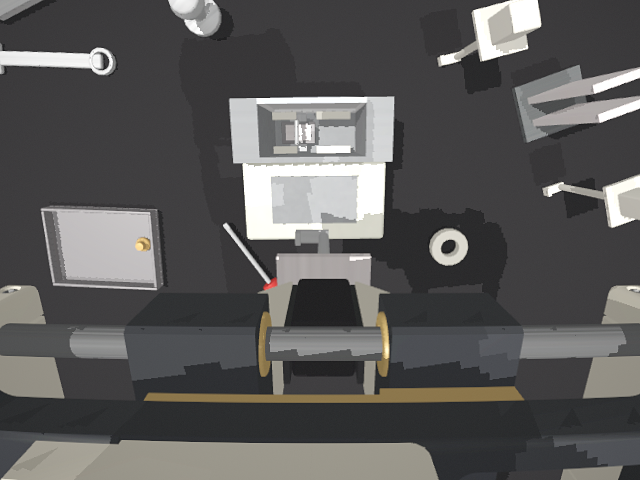

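The bay is seen at (312,130), with the module and bail near (305,132). Below it the picker hangs in the fingers with its hook at (312,238), pointing left (bay +x). I'll zoom in.

Run:
```python
import cv2
im=cv2.imread("pics/w2.png")
cv2.imwrite("pics/w2z.png",cv2.resize(im[92:168,225:400],None,fx=4.5,fy=7,interpolation=cv2.INTER_CUBIC))
```

```text
(no output)
```

View pics/w2z.png

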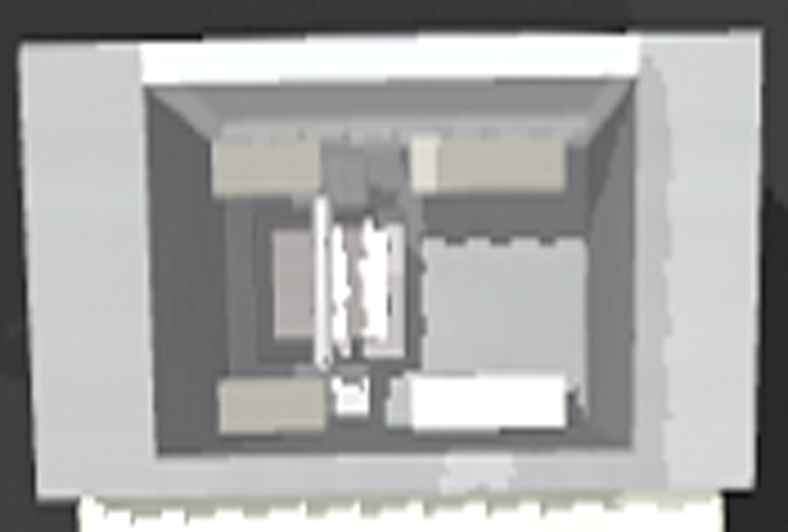

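Run:
```python
from fit import *
import pickle
w=pickle.load(open("w2.pkl","rb"))
px=lambda a,b:(225+a/4.5,92+b/7)
L=[((75,-29,135),(20,42)),((-75,-29,135),(762,32)),((-75,29,135),(755,490)),((75,29,135),(38,500)),((50,-24,135),(145,82)),((-50,-24,135),(638,80)),((-50,24,135),(632,450)),((50,24,135),(157,458))]
q=[(w,l,px(*u)) for l,u in L]
r,e=fit(q,[579,17,1.377]);print(r,e)
c,s=np.cos(r[2]),np.sin(r[2])
def loc(u,z):
    p=onz(w,px(*u),z); d=p[:2]-r[:2]; return np.round([c*d[0]+s*d[1],-s*d[0]+c*d[1]],1)
print("bar ends/mid",loc((320,195),53),loc((320,365),53),loc((320,280),53))
print("block L/R top z26",loc((270,290),26),loc((405,290),26))
print("block corners",loc((272,230),26),loc((272,338),26),loc((405,222),26),loc((403,355),26))
print("notch upper",loc((320,165),32),loc((412,160),32),"low",loc((327,400),32),loc((412,400),32),loc((388,400),26))
print("ear",loc((332,395),24),loc((370,395),24))
print("strip ends",loc((212,165),32),loc((565,160),32),loc((220,400),32),loc((565,400),32))
```

```text
[581.96054183  18.1102845    1.3798106 ] [-0.1  0.4  0.3  0.4 -0.4 -0.1 -0.  -0.3 -0.2  0.   0.2 -0.7  0.5  0.3
 -0.4 -0. ]
bar ends/mid [ 20.5 -13.7] [21.2 13. ] [20.8 -0.4]
block L/R top z26 [36.2  0.5] [-0.   0.9]
block corners [35.4 -9.4] [35.9  8.6] [ -0.1 -10.4] [ 0.7 11.8]
notch upper [ 21.9 -19.6] [ -2.2 -20.2] low [20.9 19.1] [-1.8 19.3] [ 4.8 19.4]
ear [20.1 18.4] [ 9.8 18.5]
strip ends [ 50.2 -19.9] [-42.3 -19.9] [49.6 18.8] [-42.7  19.5]
```

```bash
python3 go.py 579.4 8.6 300 -1.7626; python3 -m jog '{"xyz":[[0.8,-0.15,-0.2],[0.8,-0.15,-0.2],[0.8,-0.15,-0.2],[0.8,-0.15,-0.2],[0.8,-0.15,-0.2],[0,0,0],[0,0,0]],"angular":[[0.01,0.08,0.04],[0,0,0],[0,0,0],[0,0,0],[0,0,0],[0,0,0],[0,0,0]]}' 1; python3 go.py 579.4 8.6 300 -1.7626
```

```text
t 7.95 pos [498.8  23.5 333.8] shift [ 4.03 -0.74 -1.69] turn [0.01 0.08 0.07] F [ 0.4  0.6 -1.9] M [0.05 0.   0.01] g 23.9
time: 8.65
tool_pos: [581.6, 1.0, 313.7]
tcp_rot: [3.141, -0.002, -1.771]
contact_force: [-0.9, 0.1, -1.3]
grip_width: 24.1
t 8.65 pos [581.6   1.  313.7] shift [-0.11  0.38 -0.69] turn [ 0.02 -0.    0.08] F [-0.9  0.1 -1.3] M [ 0.02 -0.01 -0.05] g 24.1
```

```bash
python3 -m jog '{"xyz":[[-0.1,0.38,-0.3],[0,0,-0.4],[0,0,0],[0,0,0]],"angular":[[0.02,0,0.08],[0,0,0],[0,0,0],[0,0,0]]}' 1; python3 go.py 579.4 8.6 270 -1.7626
python3 - <<'E'
from h import *
import pickle
im=capture("scene"); cv2.imwrite("pics/s3.png",cv2.resize(im[150:340,230:400,::-1],None,fx=4,fy=3.15,interpolation=cv2.INTER_CUBIC))
t=capture("top"); cv2.imwrite("pics/t3.png",t[:,:,::-1])
E
```

```text
time: 9.05
tool_pos: [577.6, 9.1, 299.4]
tcp_rot: [3.141, 0.001, -1.761]
contact_force: [0.2, -0.5, -2.3]
grip_width: 23.9
t 9.05 pos [577.6   9.1 299.4] shift [ 0.09 -0.02 -1.47] turn [-0.01 -0.01 -0.01] F [ 0.2 -0.5 -2.3] M [-0.01  0.01  0.05] g 23.9
```

View pics/s3.png

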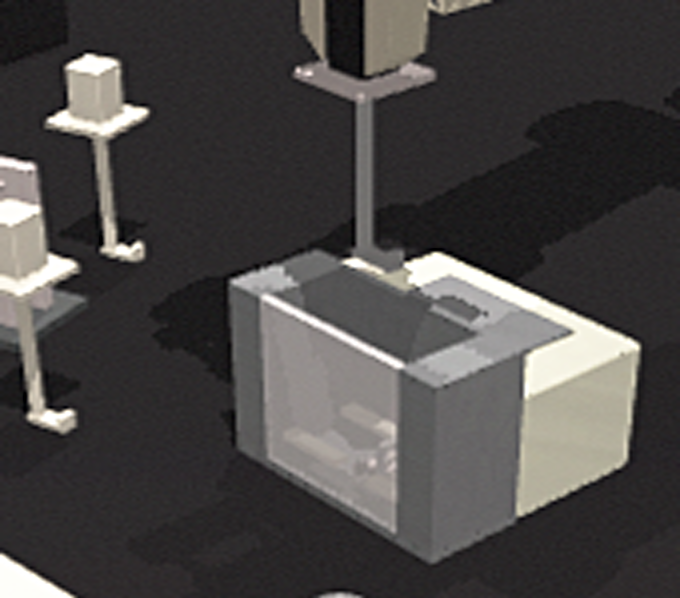

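Run:
```python
from fit import *
a=proj(S,[[578.5,9,170.5],[578.5+22*.19,9+22*.982,170.5],[578.5,9,283],[578.5,9,200]]); print(((a-[230,150])*[4,3.15]).round())
t=cv2.imread("pics/t3.png"); cv2.imwrite("pics/t3z.png",cv2.resize(t[150:260,240:370],None,fx=6,fy=5,interpolation=cv2.INTER_CUBIC))
# rod from scene: ray at x centre 366 intersect z=200
p=onz(S,(230+366/4,150+185/3.15),200);print(p)
print(((proj(S,[[578.5,9,z] for z in (280,260,240,220,200)])-[230,150])*[4,3.15]).round())
```

```text
[[358. 258.]
 [389. 273.]
 [357.  89.]
 [358. 216.]]
[546.76742065 -10.46577581 200.        ]
[[357.  93.]
 [357. 125.]
 [358. 156.]
 [358. 186.]
 [358. 216.]]
```

View pics/t3z.png

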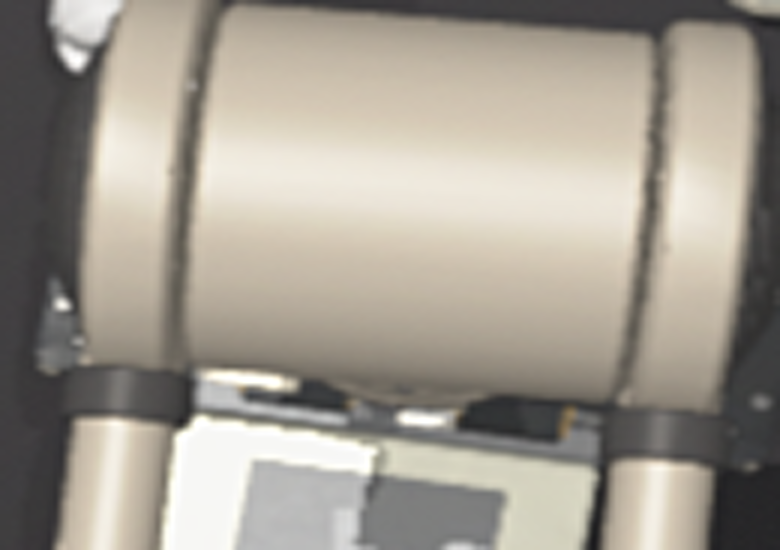

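Run:
```python
from fit import *
im=capture("scene"); cv2.imwrite("pics/s3b.png",cv2.resize(im[160:245,290:360,::-1],None,fx=7,fy=7,interpolation=cv2.INTER_CUBIC)); print(bot.get_obs()['tool_pos'])
a=proj(S,[[578,9,170],[588,9,170],[578,19,170],[578,9,180]]); print(((a-[290,160])*7).round(1))
```

```text
[577.89750864   8.92458965 299.50605765]
[[207.5 504.2]
 [184.8 519.8]
 [236.9 516.1]
 [207.4 472.7]]
```

View pics/s3b.png

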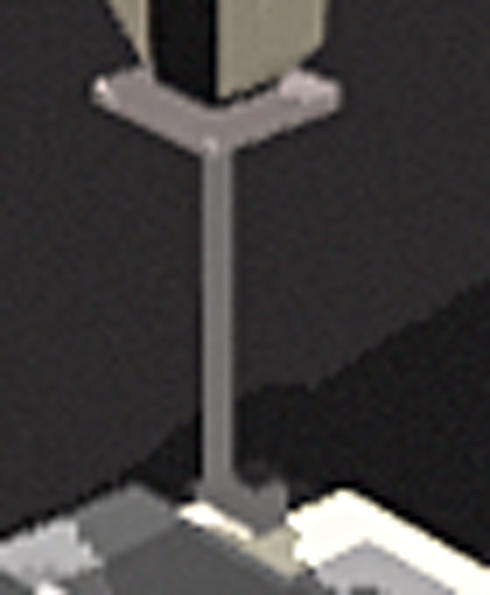

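```bash
python3 -m jog '{"xyz":[[0.13,0,-0.5],[0,0,-0.9],[0,0,-0.9],[0,0,-0.9],[0,0,-0.9],[0,0,0],[0,0,0]],"angular":[[0,0,-0.01],[0,0,0],[0,0,0],[0,0,0],[0,0,0],[0,0,0],[0,0,0]]}' 1; python3 go.py 580.6 8.9 160 -1.7626
```

```text
time: 9.9
tool_pos: [581.3, 8.8, 212.8]
tcp_rot: [-3.14, 0.001, -1.763]
contact_force: [-0.3, 0.4, -1.3]
grip_width: 23.8
t 9.9 pos [581.3   8.8 212.8] shift [-0.03  0.01 -2.64] turn [-0.    0.02  0.01] F [-0.3  0.4 -1.3] M [0.03 0.04 0.07] g 23.8
```

```bash
python3 -m jog '{"xyz":[[0,0,-0.6],[0,0,-0.6],[0,0,-0.6],[0,0,-0.4],[0,0,-0.3],[0,0,0]],"angular":[[0,0,0],[0,0,0],[0,0,0],[0,0,0],[0,0,0],[0,0,0]]}' 1; python3 go.py 580.6 8.9 160 -1.7626
python3 - <<'E'
from h import *
import pickle
im=capture("scene"); cv2.imwrite("pics/s4.png",cv2.resize(im[225:335,280:370,::-1],None,fx=6,fy=5.4,interpolation=cv2.INTER_CUBIC))
c=cam("wrist"); im=capture("wrist"); pickle.dump(c,open("w4.pkl","wb"))
cv2.imwrite("pics/w4.png",im[:,:,::-1])
E
```

```text
time: 10.5
tool_pos: [582.1, 8.6, 160.0]
tcp_rot: [-3.137, 0.001, -1.763]
contact_force: [0.1, 0.2, -0.7]
grip_width: 23.8
t 10.5 pos [582.1   8.6 160. ] shift [-0.07  0.01 -0.  ] turn [-0.    0.04  0.01] F [ 0.1  0.2 -0.7] M [-0.01  0.06  0.02] g 23.8
```

View pics/s4.png

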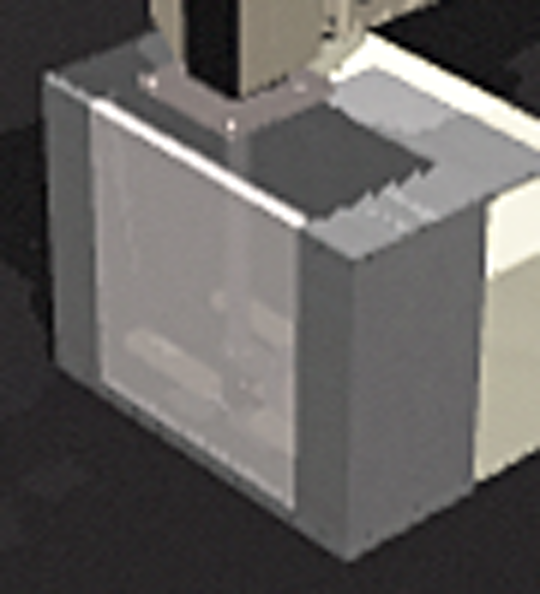

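View pics/w4.png

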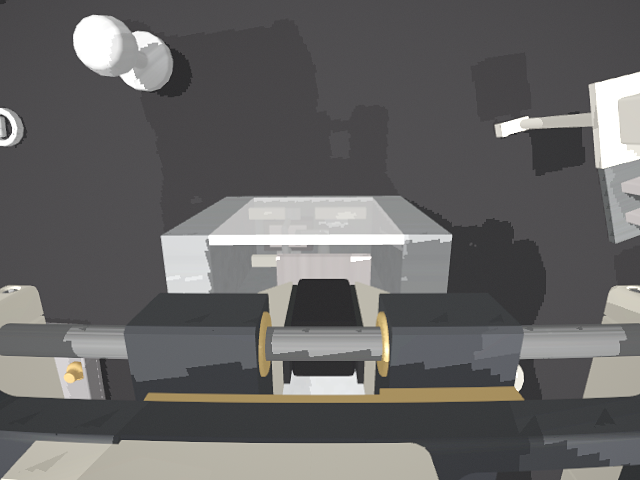

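Run:
```python
import cv2,numpy as np
im=cv2.imread("pics/s4.png")[270:480,90:310].astype(float)
lo,hi=np.percentile(im,2),np.percentile(im,99.5)
im=np.clip((im-lo)/(hi-lo)*255,0,255).astype(np.uint8)
cv2.imwrite("pics/s4e.png",cv2.resize(im,None,fx=3,fy=2.8,interpolation=cv2.INTER_CUBIC))
w=cv2.imread("pics/w4.png")[190:300,160:460]; cv2.imwrite("pics/w4z.png",cv2.resize(w,None,fx=2.6,fy=5,interpolation=cv2.INTER_CUBIC))
```

```text
(no output)
```

View pics/s4e.png

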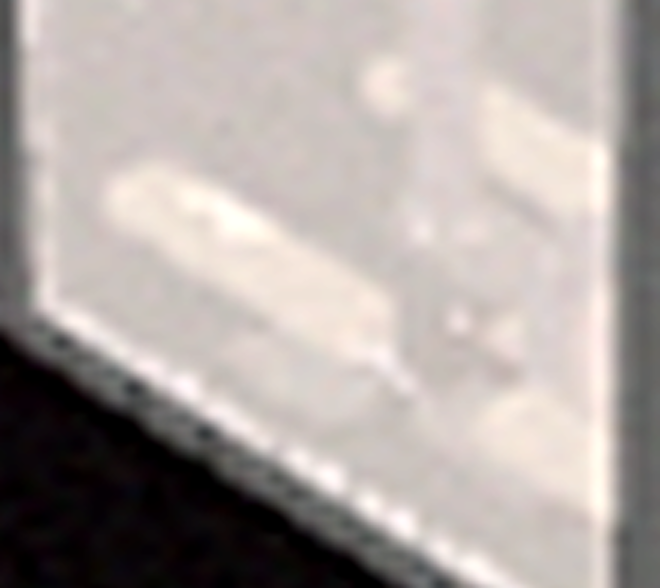

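View pics/w4z.png

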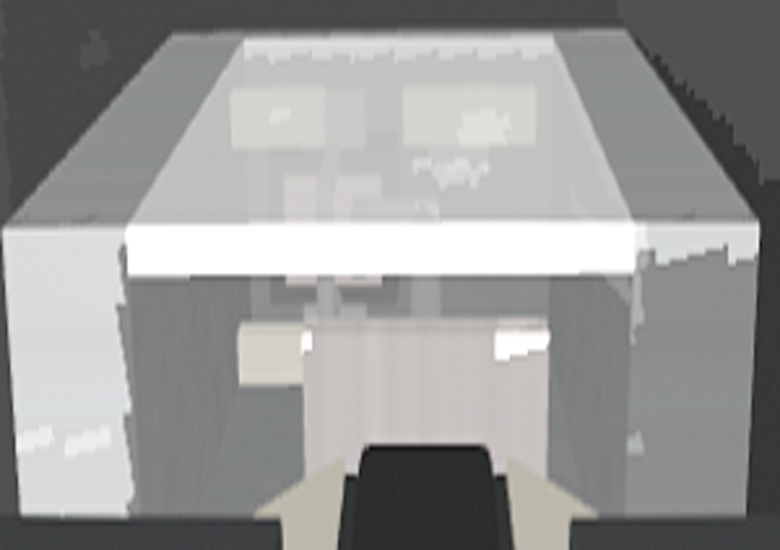

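Run:
```python
from fit import *
import pickle
w=pickle.load(open("w4.pkl","rb"))
c,s=np.cos(1.379),np.sin(1.379)
def P(o,l): return [o[0]+c*l[0]-s*l[1],o[1]+s*l[0]+c*l[1],l[2]]
im=cv2.imread("pics/w4z.png")
z=lambda u:tuple(((u-[160,190])*[2.6,5]).round().astype(int))
def box(o,x0,x1,y0,y1,z0,z1,col):
    for zz in (z0,z1):
        q=[z(proj(w,P(o,(a,b,zz)))[0]) for a,b in ((x0,y0),(x1,y0),(x1,y1),(x0,y1))]
        cv2.polylines(im,[np.array(q)],True,col,1)
B=(582.3,17.7)
box(B,18.3,23.3,-14.5,14.5,48,53,(0,0,255))
box(B,-50,50,-24,24,135,135,(0,255,255))
H=(582.1,8.6)
box(H,0,22,-5,5,31,36,(0,255,0)); box(H,18,22,-5,5,36,43,(0,255,0)); box(H,-4,4,-4,4,31,130,(255,0,0)); box(H,-22,22,-22,22,149,154,(255,0,255))
cv2.imwrite("pics/w4o.png",im)
```

```text
(no output)
```

View pics/w4o.png

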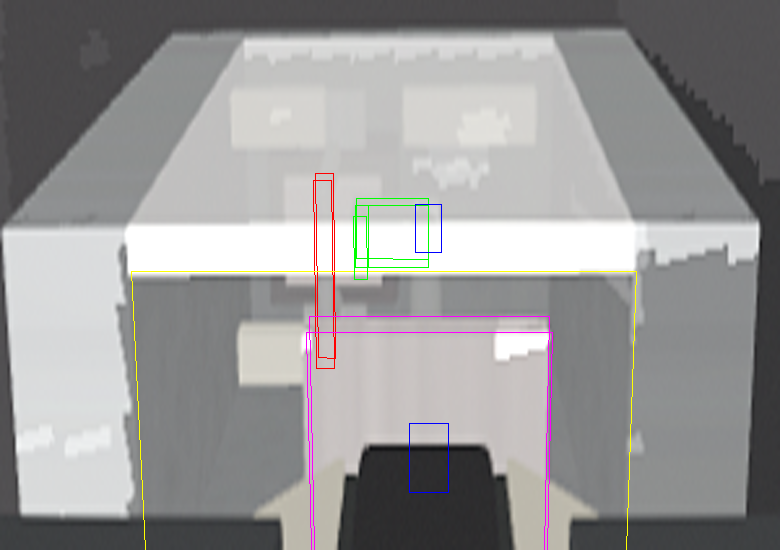

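```bash
python3 -m jog '{"xyz":[[0,0.2,0],[0.02,0.2,0],[0,0,0]],"angular":[[0,0.04,0.01],[0,0,0],[0,0,0]]}' 1; python3 go.py 584.4 27.3 160 -1.7626
```

```text
time: 10.9
tool_pos: [583.9, 17.2, 162.5]
tcp_rot: [-3.137, 0.001, -1.762]
contact_force: [-0.0, 0.9, -0.8]
grip_width: 23.8
t 10.9 pos [583.9  17.2 162.5] shift [ 0.02  0.5  -0.13] turn [ 0.    0.04 -0.  ] F [-0.   0.9 -0.8] M [ 0.03 -0.01  0.  ] g 23.8
```

```bash
python3 -m jog '{"xyz":[[-0.02,0.15,-0.13],[0,0.2,0],[0,0.15,0],[0,0,0]],"angular":[[0,0.04,0],[0,0,0],[0,0,0],[0,0,0]]}' 1; python3 go.py 584.4 27.3 160 -1.7626
```

```text
time: 11.3
tool_pos: [583.7, 28.5, 160.2]
tcp_rot: [-3.141, -0.0, -1.762]
contact_force: [-0.0, -0.0, -1.4]
grip_width: 23.8
t 11.3 pos [583.7  28.5 160.2] shift [ 0.04 -0.06 -0.01] turn [ 0.    0.01 -0.01] F [-0.  -0.  -1.4] M [0.03 0.03 0.  ] g 23.8
```

```bash
python3 -m jog '{"xyz":[[0.02,-0.04,0.2],[0,0,0.2],[0,0,0.1],[0,0,0]],"angular":[[0,0,0],[0,0,0],[0,0,0],[0,0,0]]}' 1; python3 go.py 584.4 27.3 172 -1.7626
python3 - <<'E'
from h import *
import pickle
c=cam("wrist"); im=capture("wrist"); pickle.dump(c,open("w5.pkl","wb"))
cv2.imwrite("pics/w5.png",cv2.resize(im[190:300,160:460,::-1],None,fx=2.6,fy=5,interpolation=cv2.INTER_CUBIC))
E
```

```text
time: 11.7
tool_pos: [584.3, 27.5, 171.4]
tcp_rot: [-3.14, -0.0, -1.762]
contact_force: [1.0, 0.4, -0.8]
grip_width: 23.9
t 11.7 pos [584.3  27.5 171.4] shift [ 0.01 -0.01  0.03] turn [ 0.01  0.01 -0.01] F [ 1.   0.4 -0.8] M [-0.   -0.01 -0.01] g 23.9
```

View pics/w5.png

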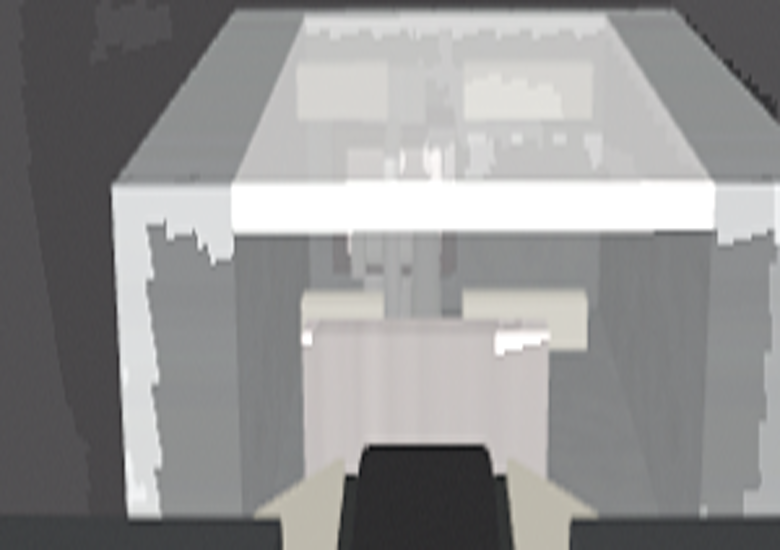

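```bash
python3 -m jog '{"xyz":[[0,0,0.1],[0,0,0]],"angular":[[0,0,0],[0,0,0]]}' 1; python3 go.py 584.4 27.3 172 -1.7626;python3 -m jog '{"xyz":[[0,0,0.05],[0,0,0]],"angular":[[0,0,0],[0,0,0]]}' 1; python3 go.py 584.4 27.3 174 -1.7626
```

```text
time: 11.95
tool_pos: [584.0, 27.4, 173.1]
tcp_rot: [-3.141, -0.0, -1.762]
contact_force: [-0.2, 0.8, -2.8]
grip_width: 23.9
t 11.95 pos [584.   27.4 173.1] shift [ 0.02 -0.   -0.05] turn [ 0.01  0.01 -0.01] F [-0.2  0.8 -2.8] M [ 0.03  0.04 -0.03] g 23.9
time: 12.15
tool_pos: [583.6, 27.3, 173.6]
tcp_rot: [3.141, -0.001, -1.762]
contact_force: [-0.1, 0.2, -3.6]
grip_width: 24.0
t 12.15 pos [583.6  27.3 173.6] shift [ 0.04 -0.    0.02] turn [ 0.   -0.01 -0.  ] F [-0.1  0.2 -3.6] M [-0.    0.06 -0.  ] g 24.0
```

```bash
python3 -m jog '{"xyz":[[0,0,0.06],[0,0,0]],"angular":[[0,0,0],[0,0,0]]}' 1; python3 go.py 584.4 27.3 174 -1.7626;python3 -m jog '{"xyz":[[0,0,0.06],[0,0,0]],"angular":[[0,0,0],[0,0,0]]}' 1; python3 go.py 584.4 27.3 175 -1.7626
```

```text
time: 12.35
tool_pos: [583.3, 27.4, 174.3]
tcp_rot: [3.14, -0.001, -1.762]
contact_force: [0.6, 0.4, -5.1]
grip_width: 24.0
t 12.35 pos [583.3  27.4 174.3] shift [ 0.05 -0.01 -0.01] turn [ 0.   -0.02 -0.  ] F [ 0.6  0.4 -5.1] M [ 0.02 -0.12  0.03] g 24.0
time: 12.55
tool_pos: [583.2, 27.5, 174.9]
tcp_rot: [3.139, -0.001, -1.762]
contact_force: [1.1, 0.1, -5.4]
grip_width: 24.0
t 12.55 pos [583.2  27.5 174.9] shift [ 0.06 -0.01  0.01] turn [ 0.   -0.03 -0.  ] F [ 1.1  0.1 -5.4] M [ 0.01 -0.29  0.05] g 24.0
```

```bash
python3 -m jog '{"xyz":[[0.02,-0.1,0],[0,-0.1,0],[0,0,0]],"angular":[[0,-0.03,0],[0,0,0],[0,0,0]]}' 1; python3 go.py 583.6 23.4 175 -1.7626;python3 -m jog '{"xyz":[[0,-0.1,0],[-0.02,-0.1,0],[0,0,0]],"angular":[[0,0,0],[0,0,0],[0,0,0]]}' 1; python3 go.py 582.8 19.5 175 -1.7626
```

```text
time: 12.85
tool_pos: [583.1, 23.5, 174.4]
tcp_rot: [3.141, 0.0, -1.762]
contact_force: [0.5, 0.1, -4.7]
grip_width: 23.9
t 12.85 pos [583.1  23.5 174.4] shift [ 0.02 -0.    0.03] turn [-0.   -0.01 -0.01] F [ 0.5  0.1 -4.7] M [ 0.09  0.01 -0.  ] g 23.9
time: 13.15
tool_pos: [582.9, 18.9, 174.9]
tcp_rot: [-3.142, 0.0, -1.762]
contact_force: [-0.3, -0.9, -2.8]
grip_width: 23.6
t 13.15 pos [582.9  18.9 174.9] shift [-0.    0.03  0.  ] turn [-0.    0.   -0.01] F [-0.3 -0.9 -2.8] M [-0.01  0.07  0.01] g 23.6
```

```bash
python3 -m jog '{"xyz":[[0,0,0.06],[0,0,0]],"angular":[[0,0,0],[0,0,0]]}' 1; python3 go.py 582.8 19.5 175 -1.7626
```

```text
time: 13.35
tool_pos: [583.2, 18.5, 176.8]
tcp_rot: [-3.14, -0.0, -1.762]
contact_force: [0.3, -0.0, -2.8]
grip_width: 23.8
t 13.35 pos [583.2  18.5 176.8] shift [-0.02  0.05 -0.09] turn [ 0.    0.01 -0.  ] F [ 0.3 -0.  -2.8] M [ 0.04  0.07 -0.09] g 23.8
```

```bash
python3 -m jog '{"xyz":[[0,0,0.08],[0,0,0]],"angular":[[0,0,0],[0,0,0]]}' 1; python3 go.py 582.8 19.5 178 -1.7626; python3 -m jog '{"xyz":[[0,0,0.08],[0,0,0]],"angular":[[0,0,0],[0,0,0]]}' 1; python3 go.py 582.8 19.5 178 -1.7626
python3 - <<'E'
from h import *
im=capture("wrist")
cv2.imwrite("pics/w6.png",cv2.resize(im[190:300,160:460,::-1],None,fx=2.6,fy=5,interpolation=cv2.INTER_CUBIC))
E
```

```text
time: 13.55
tool_pos: [583.4, 18.5, 178.9]
tcp_rot: [-3.14, -0.0, -1.762]
contact_force: [0.4, -0.5, -3.6]
grip_width: 24.2
t 13.55 pos [583.4  18.5 178.9] shift [-0.03  0.05 -0.04] turn [ 0.    0.02 -0.  ] F [ 0.4 -0.5 -3.6] M [ 0.03  0.03 -0.03] g 24.2
time: 13.75
tool_pos: [583.5, 18.6, 180.8]
tcp_rot: [-3.139, -0.0, -1.762]
contact_force: [-0.4, -0.2, -3.2]
grip_width: 23.9
t 13.75 pos [583.5  18.6 180.8] shift [-0.03  0.04 -0.14] turn [ 0.    0.02 -0.  ] F [-0.4 -0.2 -3.2] M [-0.02 -0.03  0.04] g 23.9
```

View pics/w6.png

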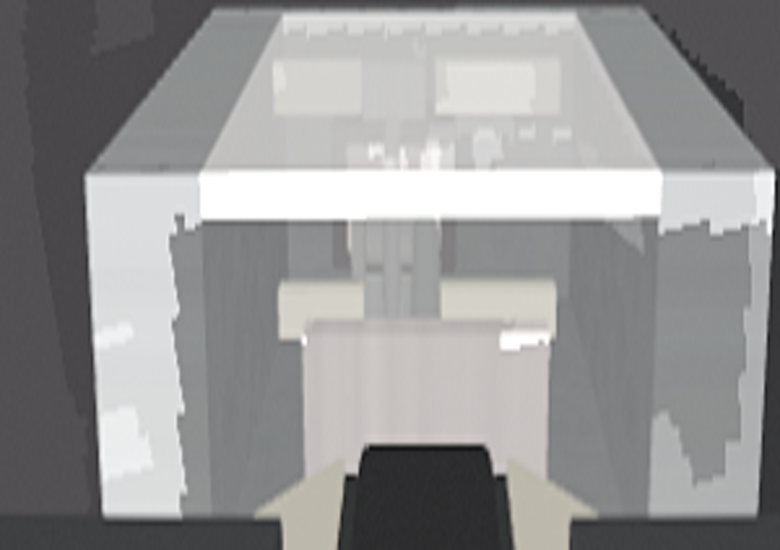

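```bash
python3 -m jog '{"xyz":[[0,0,0.12],[0,0,0.1],[0,0,0]],"angular":[[0,0.02,0],[0,0,0],[0,0,0]]}' 1; python3 go.py 583 18.5 178 -1.7626; python3 -m jog '{"xyz":[[0,0,0.12],[0,0,0.12],[0,0,0]],"angular":[[0,0,0],[0,0,0],[0,0,0]]}' 1; python3 go.py 583 18.5 178 -1.7626
```

```text
time: 14.1
tool_pos: [583.3, 18.7, 185.3]
tcp_rot: [3.141, -0.001, -1.762]
contact_force: [-0.2, -0.3, -3.2]
grip_width: 23.6
t 14.1 pos [583.3  18.7 185.3] shift [-0.02 -0.01 -0.36] turn [ 0.   -0.01 -0.  ] F [-0.2 -0.3 -3.2] M [-0.01 -0.01  0.04] g 23.6
time: 14.4
tool_pos: [583.3, 18.6, 190.6]
tcp_rot: [3.141, -0.001, -1.762]
contact_force: [-0.2, -0.1, -3.2]
grip_width: 23.9
t 14.4 pos [583.3  18.6 190.6] shift [-0.02 -0.01 -0.63] turn [ 0. -0. -0.] F [-0.2 -0.1 -3.2] M [ 0.01  0.01 -0.  ] g 23.9
```

```bash
python3 -m jog '{"xyz":[[0,0,0.3],[0,0,0.4],[0,0,0.4],[0,0,0.4],[0,0,0.4],[0,0,0]],"angular":[[0,0,0],[0,0,0],[0,0,0],[0,0,0],[0,0,0],[0,0,0]]}' 1; python3 go.py 583 18.5 345 -1.7626;  python3 -m jog '{"xyz":[[0,0,0.4],[0,0,0.4],[0,0,0.4],[0,0,0.4],[0,0,0.4],[0,0,0]],"angular":[[0,0,0],[0,0,0],[0,0,0],[0,0,0],[0,0,0],[0,0,0]]}' 1; python3 go.py 583 18.5 345 -1.7626
```

```text
time: 15.0
tool_pos: [583.7, 18.6, 233.0]
tcp_rot: [-3.14, -0.0, -1.762]
contact_force: [0.6, 0.4, -3.3]
grip_width: 24.1
t 15.0 pos [583.7  18.6 233. ] shift [-0.03 -0.01  5.6 ] turn [ 0.01  0.01 -0.  ] F [ 0.6  0.4 -3.3] M [0.02 0.02 0.01] g 24.1
time: 15.6
tool_pos: [583.5, 18.6, 276.8]
tcp_rot: [-3.14, -0.0, -1.762]
contact_force: [-0.1, -0.5, -2.4]
grip_width: 23.9
t 15.6 pos [583.5  18.6 276.8] shift [-0.03 -0.01  3.41] turn [ 0.01  0.02 -0.  ] F [-0.1 -0.5 -2.4] M [ 0.   -0.02 -0.03] g 23.9
```

```bash
python3 -m jog '{"xyz":[[0,0,0.4],[0,0,0.5],[0,0,0.5],[0,0,0.5],[0,0,0.5],[0,0,0.5],[0,0,0.4],[0,0,0],[0,0,0]],"angular":[[0,0,0],[0,0,0],[0,0,0],[0,0,0],[0,0,0],[0,0,0],[0,0,0],[0,0,0],[0,0,0]]}' 1; python3 go.py 583 18.5 345 -1.7626
python3 - <<'E'
from h import *
im=capture("scene"); cv2.imwrite("pics/s7.png",im[:,:,::-1])
E
```

```text
time: 16.5
tool_pos: [583.4, 18.6, 349.2]
tcp_rot: [-3.139, -0.0, -1.762]
contact_force: [-0.3, 0.4, -3.6]
grip_width: 23.9
t 16.5 pos [583.4  18.6 349.2] shift [-0.02 -0.01 -0.21] turn [ 0.01  0.02 -0.  ] F [-0.3  0.4 -3.6] M [0.01 0.02 0.03] g 23.9
```

View pics/s7.png

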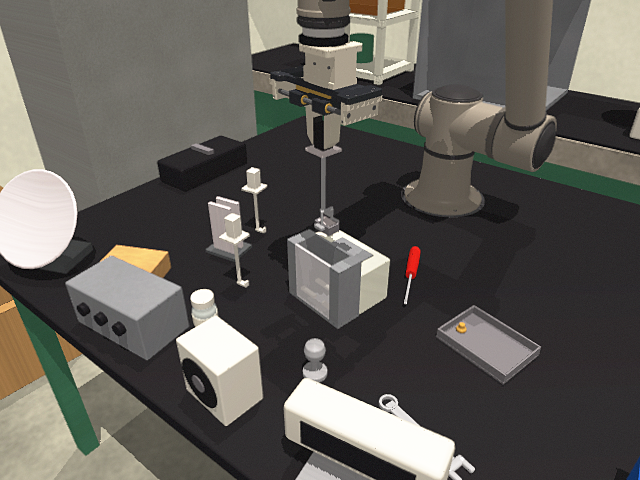

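```bash
python3 -m jog '{"xyz":[[-0.04,0.15,0],[-0.09,0.3,0],[-0.13,0.5,0],[-0.18,0.65,0],[-0.18,0.65,0],[-0.18,0.65,0],[-0.18,0.65,0],[-0.18,0.65,0],[-0.18,0.65,0],[-0.18,0.65,0]],"angular":[[0,0.02,0],[0,0,0],[0,0,0],[0,0,0],[0,0,0],[0,0,0],[0,0,0],[0,0,0],[0,0,0],[0,0,0]]}' 1; python3 go.py 495.4 343 345 -1.7626; python3 -m jog '{"xyz":[[-0.18,0.65,0],[-0.18,0.65,0],[-0.18,0.65,0],[-0.18,0.65,0],[-0.18,0.65,0],[-0.18,0.65,0],[-0.18,0.65,0],[-0.18,0.65,0],[-0.18,0.65,0],[-0.18,0.65,0]],"angular":[[0,0,0],[0,0,0],[0,0,0],[0,0,0],[0,0,0],[0,0,0],[0,0,0],[0,0,0],[0,0,0],[0,0,0]]}' 1; python3 go.py 495.4 343 345 -1.7626
```

```text
time: 17.55
tool_pos: [549.2, 138.5, 347.5]
tcp_rot: [3.138, -0.0, -1.762]
contact_force: [-0.2, 0.3, -3.9]
grip_width: 23.9
t 17.55 pos [549.2 138.5 347.5] shift [-2.69 10.22 -0.13] turn [-0.   -0.03 -0.01] F [-0.2  0.3 -3.9] M [ 0.03 -0.03  0.01] g 23.9
time: 18.55
tool_pos: [509.7, 280.4, 347.5]
tcp_rot: [3.138, -0.0, -1.762]
contact_force: [-0.0, 0.1, -3.3]
grip_width: 24.0
t 18.55 pos [509.7 280.4 347.5] shift [-0.72  3.13 -0.12] turn [-0.   -0.03 -0.01] F [-0.   0.1 -3.3] M [ 0.01  0.02 -0.02] g 24.0
```

```bash
python3 -m jog '{"xyz":[[-0.14,0.58,0],[-0.13,0.52,0],[-0.1,0.45,0],[-0.08,0.37,0],[-0.08,0.3,0],[-0.05,0.23,0],[-0.03,0.16,0],[0,0.1,0],[0,0,0],[0,0,0]],"angular":[[0,-0.03,0],[0,0,0],[0,0,0],[0,0,0],[0,0,0],[0,0,0],[0,0,0],[0,0,0],[0,0,0],[0,0,0]]}' 1; python3 go.py 495.4 343 345 -1.7626;python3 - <<'E'
from h import *
import pickle
c=cam("wrist"); im=capture("wrist"); pickle.dump(c,open("w8.pkl","wb"))
cv2.imwrite("pics/w8.png",im[:,:,::-1])
im=capture("scene"); cv2.imwrite("pics/s8.png",im[:,:,::-1])
E
```

```text
time: 19.55
tool_pos: [496.3, 340.4, 347.1]
tcp_rot: [3.142, -0.0, -1.761]
contact_force: [-0.6, -0.2, -2.5]
grip_width: 24.3
t 19.55 pos [496.3 340.4 347.1] shift [-0.04  0.13 -0.11] turn [ 0.   -0.   -0.02] F [-0.6 -0.2 -2.5] M [ 0.03  0.04 -0.02] g 24.3
```

View pics/w8.png

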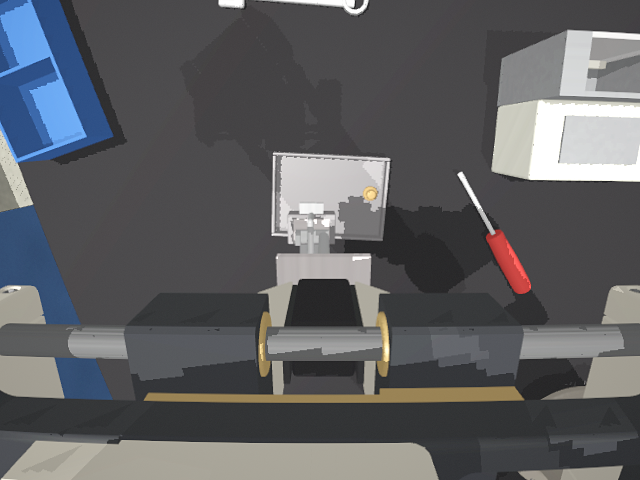

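View pics/s8.png

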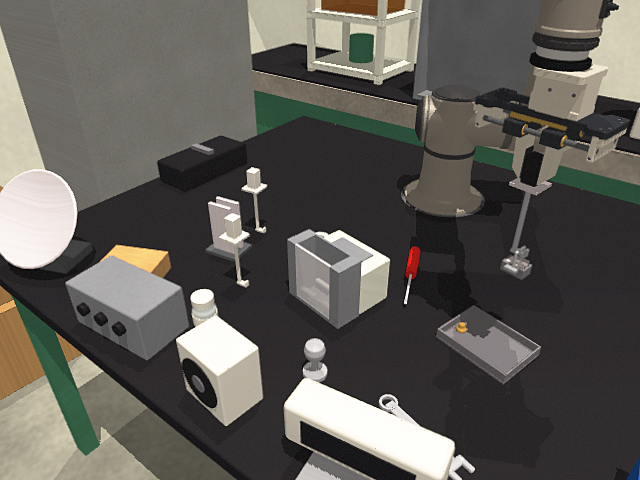

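```bash
python3 - <<'E'
from fit import *
import pickle
w=pickle.load(open("w8.pkl","rb"))
L=[((55,75,22),(273,153)),((55,-75,22),(390,158)),((-55,-75,22),(383,240)),((-55,75,22),(272,236.5))]
print(fit([(w,l,u) for l,u in L],[492,332,-.24]))
E
python3 -m jog '{"xyz":[[-0.04,0.1,-0.2],[0,0.03,-0.4],[0,0,-0.6],[0,0,-0.6],[0,0,-0.6],[0,0,-0.6],[0,0,-0.6],[0,0,-0.6],[0,0,-0.6],[0,0,-0.6]],"angular":[[0,0,0],[0,0,0],[0,0,0],[0,0,0],[0,0,0],[0,0,0],[0,0,0],[0,0,0],[0,0,0],[0,0,0]]}' 1; python3 go.py 495.4 343 168 -1.7626
```

```text
(array([ 4.92920249e+02,  3.33375510e+02, -2.29371643e-01]), array([-0.7, -0.3,  0.4, -0.4,  0.3,  0.8,  0. ,  0. ]))
time: 20.65
tool_pos: [494.5, 342.2, 231.0]
tcp_rot: [3.141, -0.001, -1.762]
contact_force: [0.9, -0.1, -2.1]
grip_width: 24.1
t 20.65 pos [494.5 342.2 231. ] shift [ 0.05  0.04 -3.15] turn [ 0.01 -0.01 -0.01] F [ 0.9 -0.1 -2.1] M [-0.01 -0.02 -0.02] g 24.1
```

Tray centre agrees at (493,333). I'll continue down slowly.

```bash
python3 -m jog '{"xyz":[[0.04,0.04,-0.4],[0,0,-0.5],[0,0,-0.5],[0,0,-0.4],[0,0,-0.3],[0,0,-0.2],[0,0,-0.1],[0,0,0]],"angular":[[0,0,0],[0,0,0],[0,0,0],[0,0,0],[0,0,0],[0,0,0],[0,0,0],[0,0,0]]}' 1; python3 go.py 495.4 343 168 -1.7626
```

```text
time: 21.45
tool_pos: [494.4, 342.5, 176.8]
tcp_rot: [3.138, -0.003, -1.762]
contact_force: [0.5, 0.2, -2.9]
grip_width: 24.0
t 21.45 pos [494.4 342.5 176.8] shift [ 0.05  0.02 -0.44] turn [ 0.02 -0.04 -0.  ] F [ 0.5  0.2 -2.9] M [-0.04 -0.01 -0.01] g 24.0
```

```bash
python3 -m jog '{"xyz":[[0,0,-0.1],[0,0,-0.1],[0,0,-0.1],[0,0,0]],"angular":[[0.02,-0.04,0],[0,0,0],[0,0,0],[0,0,0]]}' 1; python3 go.py 495.4 343 168 -1.7626;python3 -m jog '{"xyz":[[0,0,-0.1],[0,0,-0.1],[0,0,0]],"angular":[[0,0,0],[0,0,0],[0,0,0]]}' 1; python3 go.py 495.4 343 168 -1.7626
```

```text
time: 21.85
tool_pos: [494.9, 342.8, 171.5]
tcp_rot: [-3.139, 0.001, -1.762]
contact_force: [-0.4, -0.1, -2.8]
grip_width: 24.0
t 21.85 pos [494.9 342.8 171.5] shift [ 0.02  0.01 -0.18] turn [-0.01  0.03 -0.01] F [-0.4 -0.1 -2.8] M [0.02 0.05 0.02] g 24.0
time: 22.15
tool_pos: [495.1, 342.9, 167.6]
tcp_rot: [-3.138, 0.002, -1.762]
contact_force: [0.4, -0.1, -1.7]
grip_width: 24.1
t 22.15 pos [495.1 342.9 167.6] shift [0.01 0.   0.02] turn [-0.01  0.03 -0.  ] F [ 0.4 -0.1 -1.7] M [0.01 0.03 0.05] g 24.1
```

```bash
python3 -m jog '{"xyz":[[0,0,-0.15],[0,0,-0.2],[0,0,-0.2],[0,0,0]],"angular":[[0,0.03,0],[0,0,0],[0,0,0],[0,0,0]]}' 1; python3 go.py 495.4 343 156.5 -1.7626;python3 - <<'E'
from h import *
im=capture("scene"); cv2.imwrite("pics/s9.png",cv2.resize(im[170:390,420:560,::-1],None,fx=4,fy=2.7,interpolation=cv2.INTER_CUBIC))
E
```

```text
time: 22.55
tool_pos: [495.5, 343.1, 156.1]
tcp_rot: [-3.141, 0.002, -1.762]
contact_force: [-0.1, 0.4, -1.4]
grip_width: 24.0
t 22.55 pos [495.5 343.1 156.1] shift [-0.   -0.    0.02] turn [-0.02  0.01 -0.  ] F [-0.1  0.4 -1.4] M [ 0.06  0.01 -0.08] g 24.0
```

View pics/s9.png

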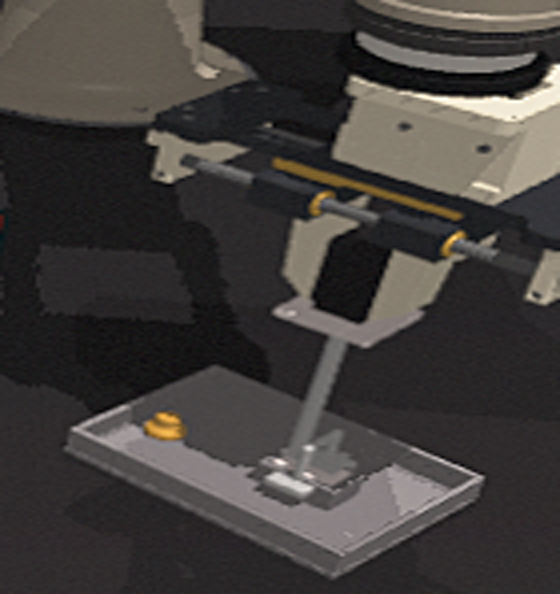

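```bash
python3 -m jog '{"xyz":[[-0.03,-0.2,0],[-0.04,-0.2,0],[0,0,0]],"angular":[[-0.02,0.01,0],[0,0,0],[0,0,0]]}' 1; python3 go.py 489.8 313.6 156.5 -1.7626;python3 -m jog '{"xyz":[[-0.05,-0.25,0],[-0.06,-0.3,0],[-0.06,-0.3,0],[0,-0.3,0],[0,0,0]],"angular":[[0,0,0],[0,0,0],[0,0,0],[0,0,0],[0,0,0]]}' 1; python3 go.py 489.8 313.6 156.5 -1.7626
```

```text
time: 22.9
tool_pos: [494.2, 334.5, 156.6]
tcp_rot: [-3.141, -0.0, -1.762]
contact_force: [0.6, -1.1, -1.2]
grip_width: 23.9
t 22.9 pos [494.2 334.5 156.6] shift [-0.22 -1.05 -0.  ] turn [ 0.    0.01 -0.01] F [ 0.6 -1.1 -1.2] M [ 0.09 -0.01  0.02] g 23.9
time: 23.4
tool_pos: [490.5, 309.0, 157.1]
tcp_rot: [-3.14, 0.0, -1.762]
contact_force: [0.5, 0.6, -1.6]
grip_width: 24.1
t 23.4 pos [490.5 309.  157.1] shift [-0.04  0.23 -0.03] turn [ 0.    0.01 -0.  ] F [ 0.5  0.6 -1.6] M [ 0.03 -0.04  0.01] g 24.1
```

```bash
python3 -m jog '{"xyz":[[0,0,0.2],[0,0,0.4],[0,0,0.6],[0,0,0.8],[0,0,1],[0,0,1],[0,0,1],[0,0,0]],"angular":[[0,0,0],[0,0,0],[0,0,0],[0,0,0],[0,0,0],[0,0,0],[0,0,0],[0,0,0]]}' 1; python3 go.py 560.6 -284.5 300 -1.42;python3 - <<'E'
from h import *
im=capture("scene"); cv2.imwrite("pics/s10.png",cv2.resize(im[170:390,420:560,::-1],None,fx=4,fy=2.7,interpolation=cv2.INTER_CUBIC))
E
```

```text
time: 24.2
tool_pos: [490.8, 310.2, 267.1]
tcp_rot: [-3.136, 0.004, -1.761]
contact_force: [0.3, 0.5, -1.4]
grip_width: 24.2
t 24.2 pos [490.8 310.2 267.1] shift [  3.49 -29.73   1.65] turn [-0.03  0.05  3.26] F [ 0.3  0.5 -1.4] M [ 0.07 -0.05  0.  ] g 24.2
```

View pics/s10.png

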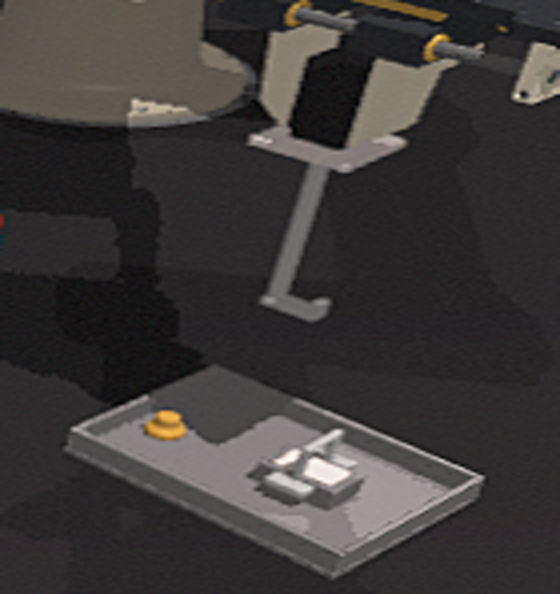

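```bash
python3 -m jog '{"xyz":[[0.1,-0.5,0.6],[0.12,-0.9,0.6],[0.12,-1,0.5],[0.12,-1,0.3],[0.12,-1,0.1],[0.12,-1,0],[0.12,-1,0],[0.12,-1,0],[0.12,-1,0],[0.12,-1,0]],"angular":[[-0.03,0.05,0.11],[0,0,0.11],[0,0,0.11],[0,0,0.11],[0,0,0.11],[0,0,0.11],[0,0,0.11],[0,0,0.11],[0,0,0.11],[0,0,0.11]]}' 1; python3 go.py 560.6 -284.5 305 -1.42;python3 -m jog '{"xyz":[[0.12,-1,0],[0.12,-1,0],[0.12,-1,0],[0.12,-1,0],[0.12,-1,0],[0.12,-1,0],[0.12,-1,0],[0.12,-1,0],[0.12,-1,0],[0.12,-1,0]],"angular":[[0,0,0.11],[0,0,0.11],[0,0,0.11],[0,0,0.11],[0,0,0.11],[0,0,0.11],[0,0,0.11],[0,0,0.11],[0,0,0.11],[0,0,0.11]]}' 1; python3 go.py 560.6 -284.5 305 -1.42
```

```text
time: 25.25
tool_pos: [509.0, 117.3, 297.6]
tcp_rot: [3.123, -0.008, -1.635]
contact_force: [0.8, 0.0, -2.1]
grip_width: 23.9
t 25.25 pos [509.  117.3 297.6] shift [  2.58 -20.09   0.37] turn [ 0.09 -0.18  2.05] F [ 0.8  0.  -2.1] M [ 0.07 -0.04 -0.01] g 23.9
time: 26.25
tool_pos: [528.6, -89.8, 285.7]
tcp_rot: [3.103, -0.005, -1.513]
contact_force: [0.3, 0.1, -2.0]
grip_width: 23.8
t 26.25 pos [528.6 -89.8 285.7] shift [ 1.6  -9.74  0.96] turn [ 0.09 -0.36  0.89] F [ 0.3  0.1 -2. ] M [ 0.01 -0.06  0.02] g 23.8
```

```bash
python3 -m jog '{"xyz":[[0.16,-1,0.3],[0.16,-1,0.3],[0.16,-1,0.3],[0.16,-1,0.15],[0.16,-1,0],[0.16,-1,0],[0.16,-1,0],[0.16,-0.9,0],[0.16,-0.6,0],[0.1,-0.4,0]],"angular":[[0.03,-0.12,0.09],[0.03,-0.12,0.09],[0.03,-0.12,0.09],[0,0,0.09],[0,0,0.09],[0,0,0.09],[0,0,0.09],[0,0,0.09],[0,0,0.09],[0,0,0.09]]}' 1; python3 go.py 560.6 -284.5 305 -1.42
```

```text
time: 27.25
tool_pos: [556.5, -274.4, 294.4]
tcp_rot: [3.125, 0.014, -1.416]
contact_force: [-0.1, 0.4, -1.9]
grip_width: 23.7
t 27.25 pos [ 556.5 -274.4  294.4] shift [ 0.21 -0.5   0.53] turn [-0.1  -0.18 -0.04] F [-0.1  0.4 -1.9] M [ 0.04  0.02 -0.01] g 23.7
```

```bash
python3 -m jog '{"xyz":[[0.15,-0.3,0.3],[0.05,-0.15,0],[0,0,0],[0,0,0]],"angular":[[-0.1,-0.18,-0.04],[0,0,0],[0,0,0],[0,0,0]]}' 1; python3 go.py 560.6 -284.5 300 -1.42
```

```text
time: 27.65
tool_pos: [560.9, -283.2, 300.0]
tcp_rot: [-3.141, 0.001, -1.419]
contact_force: [-0.4, -0.7, -1.9]
grip_width: 23.9
t 27.65 pos [ 560.9 -283.2  300. ] shift [-0.02 -0.07  0.  ] turn [-0.01  0.01 -0.01] F [-0.4 -0.7 -1.9] M [-0.    0.03  0.05] g 23.9
```

```bash
python3 -m jog '{"xyz":[[0,-0.06,-0.4],[0,0,-0.6],[0,0,-0.6],[0,0,0],[0,0,0]],"angular":[[0,0,0],[0,0,0],[0,0,0],[0,0,0],[0,0,0]]}' 1; python3 go.py 560.6 -284.5 139 -1.42
python3 - <<'E'
from h import *
im=capture("wrist"); cv2.imwrite("pics/w11.png",im[:,:,::-1])
im=capture("scene"); cv2.imwrite("pics/s11.png",cv2.resize(im[90:260,180:290,::-1],None,fx=5,fy=3.5,interpolation=cv2.INTER_CUBIC))
E
```

```text
time: 28.15
tool_pos: [560.5, -282.4, 264.7]
tcp_rot: [3.141, 0.002, -1.418]
contact_force: [0.4, -0.7, -0.7]
grip_width: 23.4
t 28.15 pos [ 560.5 -282.4  264.7] shift [ 0.   -0.1  -6.29] turn [-0.02 -0.01 -0.02] F [ 0.4 -0.7 -0.7] M [-0.04 -0.   -0.01] g 23.4
```

View pics/s11.png

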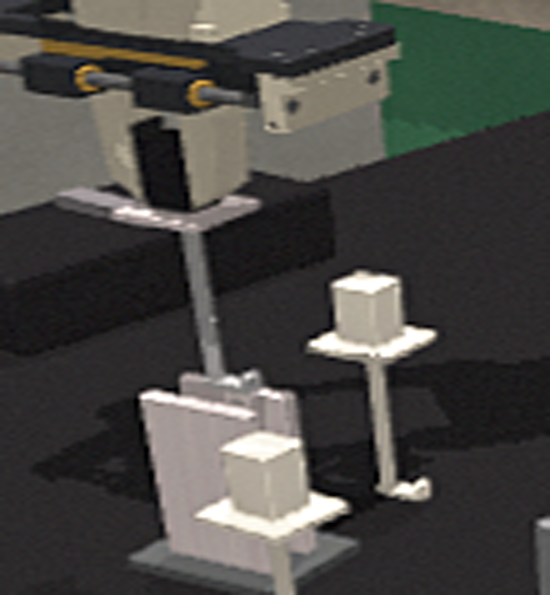

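View pics/w11.png

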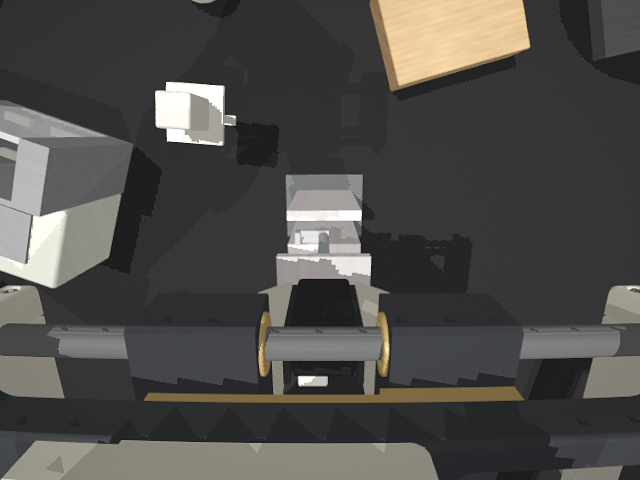

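```bash
python3 -m jog '{"xyz":[[0,-0.08,-0.4],[0,0,-0.4],[0,0,0]],"angular":[[0,0,0],[0,0,0],[0,0,0]]}' 1; python3 go.py 560.8 -284.5 139 -1.42; python3 -m jog '{"xyz":[[0,0,-0.5],[0,0,-0.5],[0,0,-0.5],[0,0,-0.5],[0,0,0]],"angular":[[0,0,0],[0,0,0],[0,0,0],[0,0,0],[0,0,0]]}' 1; python3 go.py 560.8 -284.5 139 -1.42
```

```text
time: 28.55
tool_pos: [560.9, -284.5, 248.5]
tcp_rot: [-3.14, 0.001, -1.418]
contact_force: [-1.0, 0.0, -2.1]
grip_width: 23.9
t 28.55 pos [ 560.9 -284.5  248.5] shift [-0.   -0.   -5.47] turn [-0.01  0.01 -0.02] F [-1.   0.  -2.1] M [-0.05 -0.04  0.03] g 23.9
time: 29.05
tool_pos: [560.4, -284.2, 204.0]
tcp_rot: [-3.141, 0.002, -1.418]
contact_force: [0.1, 0.0, -1.9]
grip_width: 23.7
t 29.05 pos [ 560.4 -284.2  204. ] shift [ 0.02 -0.01 -3.25] turn [-0.02 -0.   -0.02] F [ 0.1  0.  -1.9] M [-0.    0.02  0.01] g 23.7
```

```bash
python3 -m jog '{"xyz":[[0,0,-0.5],[0,0,-0.5],[0,0,-0.5],[0,0,-0.5],[0,0,-0.4],[0,0,-0.2],[0,0,0]],"angular":[[-0.02,0,-0.02],[0,0,0],[0,0,0],[0,0,0],[0,0,0],[0,0,0],[0,0,0]]}' 1; python3 go.py 560.8 -284.5 139 -1.42
```

```text
time: 29.75
tool_pos: [560.3, -284.1, 147.0]
tcp_rot: [3.141, -0.0, -1.42]
contact_force: [0.5, -0.0, -1.3]
grip_width: 24.0
t 29.75 pos [ 560.3 -284.1  147. ] shift [ 0.03 -0.02 -0.4 ] turn [ 0. -0. -0.] F [ 0.5 -0.  -1.3] M [-0.02 -0.02  0.  ] g 24.0
```

```bash
python3 -m jog '{"xyz":[[0,0,-0.15],[0,0,-0.1],[0,0,0]],"angular":[[0,0,0],[0,0,0],[0,0,0]]}' 1; python3 go.py 560.8 -284.5 139 -1.42;python3 -m jog '{"xyz":[[0,0,-0.1],[0,0,-0.05],[0,0,0]],"angular":[[0,0,0],[0,0,0],[0,0,0]]}' 1; python3 go.py 560.8 -284.5 139 -1.42
```

```text
time: 30.05
tool_pos: [560.7, -284.5, 142.4]
tcp_rot: [-3.141, -0.001, -1.42]
contact_force: [-0.5, 0.9, -1.0]
grip_width: 23.8
t 30.05 pos [ 560.7 -284.5  142.4] shift [ 0.   -0.   -0.17] turn [ 0.01  0.01 -0.  ] F [-0.5  0.9 -1. ] M [-0.03  0.1   0.02] g 23.8
time: 30.35
tool_pos: [561.1, -284.7, 139.9]
tcp_rot: [-3.14, -0.002, -1.42]
contact_force: [0.3, -0.3, -1.7]
grip_width: 23.9
t 30.35 pos [ 561.1 -284.7  139.9] shift [-0.01  0.01 -0.04] turn [ 0.02  0.02 -0.  ] F [ 0.3 -0.3 -1.7] M [-0.04  0.02 -0.02] g 23.9
```

```bash
python3 -m jog '{"xyz":[[0,0,-0.05],[0,0,0]],"angular":[[0,0,0],[0,0,0]]}' 1; python3 go.py 560.8 -284.5 139 -1.42;python3 -m jog '{"xyz":[[0,0,-0.05],[0,0,0]],"angular":[[0,0,0],[0,0,0]]}' 1; python3 go.py 560.8 -284.5 139 -1.42
```

```text
time: 30.55
tool_pos: [561.2, -284.8, 139.1]
tcp_rot: [-3.139, -0.003, -1.42]
contact_force: [0.7, -0.6, -1.6]
grip_width: 24.0
t 30.55 pos [ 561.2 -284.8  139.1] shift [-0.02  0.01 -0.  ] turn [ 0.02  0.03 -0.  ] F [ 0.7 -0.6 -1.6] M [0.02 0.   0.01] g 24.0
time: 30.75
tool_pos: [561.4, -284.8, 139.2]
tcp_rot: [-3.139, -0.003, -1.42]
contact_force: [0.1, 0.5, -2.5]
grip_width: 24.0
t 30.75 pos [ 561.4 -284.8  139.2] shift [-0.03  0.02 -0.01] turn [ 0.03  0.03 -0.  ] F [ 0.1  0.5 -2.5] M [ 0.07  0.01 -0.01] g 24.0
```

```bash
python3 -m jog '{"xyz":[[0,0,-0.08],[0,0,0]],"angular":[[0.02,0.02,0],[0,0,0]]}' 1; python3 go.py 560.8 -284.5 139 -1.42;python3 -m jog '{"xyz":[[0,0,-0.06],[0,0,0]],"angular":[[0,0,0],[0,0,0]]}' 1; python3 go.py 560.8 -284.5 139 -1.42
```

```text
time: 30.95
tool_pos: [561.6, -285.0, 139.2]
tcp_rot: [-3.139, -0.002, -1.42]
contact_force: [-0.5, -0.3, -1.8]
grip_width: 23.7
t 30.95 pos [ 561.6 -285.   139.2] shift [-0.04  0.02 -0.01] turn [ 0.02  0.03 -0.  ] F [-0.5 -0.3 -1.8] M [ 0.03 -0.    0.  ] g 23.7
time: 31.15
tool_pos: [561.8, -285.0, 139.0]
tcp_rot: [-3.138, -0.003, -1.42]
contact_force: [0.1, 1.4, -1.2]
grip_width: 23.8
t 31.15 pos [ 561.8 -285.   139. ] shift [-0.05  0.03  0.  ] turn [ 0.02  0.03 -0.  ] F [ 0.1  1.4 -1.2] M [-0.02  0.04  0.03] g 23.8
```

```bash
python3 -m jog '{"xyz":[[-0.04,0.02,-0.12]],"angular":[[0.02,0.03,0]]}' 1; python3 go.py 560.8 -284.5 139 -1.42;python3 -m jog '{"xyz":[[0,0,-0.1]],"angular":[[0,0,0]]}' 1; python3 go.py 560.8 -284.5 139 -1.42
```

```text
time: 31.25
tool_pos: [561.9, -285.1, 138.8]
tcp_rot: [-3.139, -0.002, -1.42]
contact_force: [-3.2, 2.4, 23.2]
grip_width: 24.2
t 31.25 pos [ 561.9 -285.1  138.8] shift [-0.05  0.03  0.01] turn [ 0.02  0.03 -0.  ] F [-3.2  2.4 23.2] M [0.66 0.82 0.01] g 24.2
time: 31.35
tool_pos: [561.9, -285.1, 138.9]
tcp_rot: [-3.138, -0.003, -1.42]
contact_force: [-6.5, 3.7, 15.2]
grip_width: 23.6
t 31.35 pos [ 561.9 -285.1  138.9] shift [-0.06  0.03  0.01] turn [ 0.02  0.04 -0.  ] F [-6.5  3.7 15.2] M [ 0.77  1.44 -0.02] g 23.6
```

```bash
python3 -m jog '{"xyz":[[0,0,0],[0,0,0],[0,0,0]],"angular":[[0,0,0],[0,0,0],[0,0,0]]}' 1; python3 -m jog '{"xyz":[[0,0,0],[0,0,0],[0,0,0],[0,0,0],[0,0,0],[0,0,0],[0,0,0],[0,0,0],[0,0,0]],"angular":[[0,0,0],[0,0,0],[0,0,0],[0,0,0],[0,0,0],[0,0,0],[0,0,0],[0,0,0],[0,0,0]]}' -1; python3 go.py 560.8 -284.5 139 -1.42
```

```text
time: 31.65
tool_pos: [562.0, -285.1, 139.0]
tcp_rot: [-3.137, -0.003, -1.42]
contact_force: [-0.5, 0.9, 3.2]
grip_width: 23.8
time: 32.55
tool_pos: [562.0, -285.2, 137.4]
tcp_rot: [-3.138, -0.003, -1.42]
contact_force: [0.3, -0.3, -0.4]
grip_width: 90.0
t 32.55 pos [ 562.  -285.2  137.4] shift [-0.06  0.03  0.08] turn [ 0.02  0.03 -0.  ] F [ 0.3 -0.3 -0.4] M [-0.    0.03  0.  ] g 90.0
```

Open with no forces. I'll rise straight up and clear.

```bash
python3 -m jog '{"xyz":[[0,0,0.3],[0,0,0.6],[0,0,1],[0,0,1],[0,0,1],[0,0,1],[0,0,1],[0,0,1],[0,0,1],[0,0,1]],"angular":[[0,0,0],[0,0,0],[0,0,0],[0,0,0],[0,0,0],[0,0,0],[0,0,0],[0,0,0],[0,0,0],[0,0,0]]}' -1; python3 -m jog '{"xyz":[[-1,-0.4,0.5],[-1,-0.4,0],[-1,-0.4,0],[-1,-0.4,0],[0,0,0],[0,0,0]],"angular":[[0,0,0],[0,0,0],[0,0,0],[0,0,0],[0,0,0],[0,0,0]]}' -1
python3 - <<'E'
from h import *
import pickle
pickle.dump(cam("wrist"),open("w12.pkl","wb"))
for n in ("scene","top","wrist"):
    im=capture(n); cv2.imwrite(f"pics/{n}12.png",im[:,:,::-1])
s=cv2.imread("pics/scene12.png"); 
a=cv2.resize(s[150:290,190:290],None,fx=4,fy=4,interpolation=cv2.INTER_CUBIC);b=cv2.resize(s[280:400,430:550],None,fx=3.3,fy=4,interpolation=cv2.INTER_CUBIC)
b=cv2.copyMakeBorder(b,0,a.shape[0]-b.shape[0],0,0,0); cv2.imwrite("pics/fin.png",np.hstack([a,b]))
E
```

```text
time: 33.55
tool_pos: [560.4, -284.1, 329.3]
tcp_rot: [-3.137, -0.004, -1.42]
contact_force: [-0.5, -0.6, -1.0]
grip_width: 91.8
time: 34.15
tool_pos: [478.8, -316.6, 351.6]
tcp_rot: [-3.125, -0.016, -1.418]
contact_force: [-0.3, 0.4, 0.1]
grip_width: 91.8
```

View pics/fin.png

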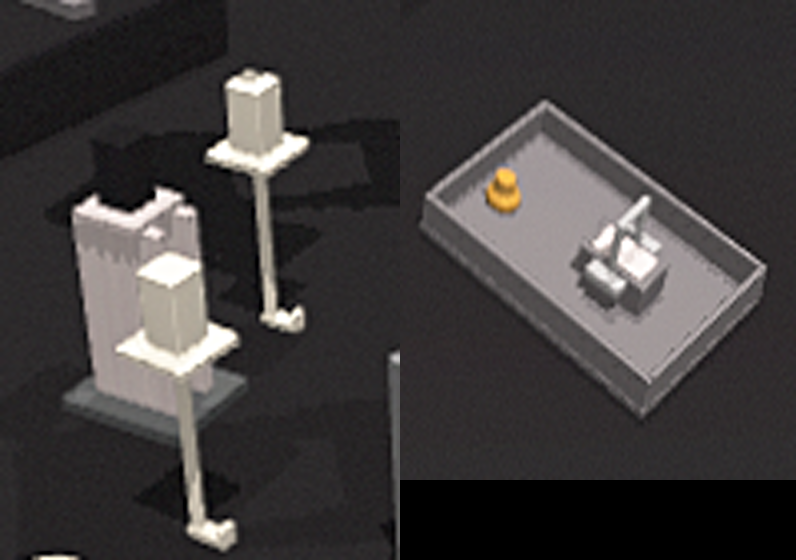

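View pics/wrist12.png

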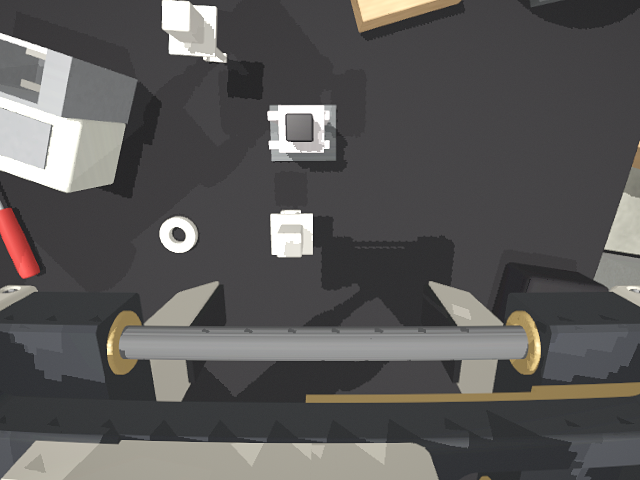

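View pics/top12.png

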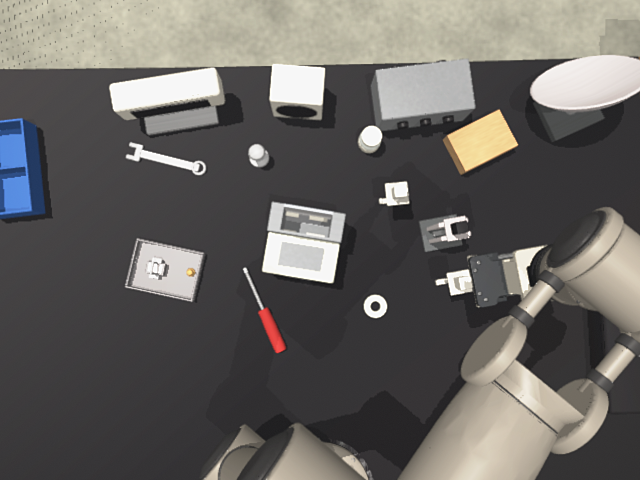

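Run:
```python
from fit import *
import pickle
w=pickle.load(open("w12.pkl","rb")); print("grip top",onz(w,(299.5,126.5),177))
p=onz(T,(157,268),20); d=p[:2]-[490.3,331.3]; a=-.241; print("module in tray",np.cos(a)*d[0]+np.sin(a)*d[1],-np.sin(a)*d[0]+np.cos(a)*d[1])
a=cv2.imread("pics/top0.png").astype(int);b=cv2.imread("pics/top12.png").astype(int)
print(bot.close_job(), bot.get_obs()['time'])
```

```text
grip top [ 562.07319507 -285.53344312  177.        ]
module in tray 0.038761616278744526 18.417611318956816
the job is handed in; nothing more can be done
the job is handed in; nothing more can be done
```

I completed the job and handed it in after about 34 s of robot time; no verdict was reported.

**What I did**
- **Picker:** I took the black-gripped picker from its stand by its ±x faces and lowered it into the bay.
- **Hooking:** I hooked the bail and pulled up with about 4 N.
- **Notches:** I drew the module about 8 mm to -x. The pull then fell to roughly the module's weight, about 1.5 N, and stayed there as I raised it, so the ears were in the notches.
- **Placing:** I lifted the module out, set it down softly in the tray, unhooked it and hung the picker back in its stand.

**Last checks**
- **Module:** it stands upright in the tray, about 18 mm to the +y side of the middle. The pictures show the hook clear of it.
- **Stand:** the grip is within about 2 mm of where it was measured at the start, and its flange sits on the plates.
- **Bench:** the other things look unmoved in the top picture, judged by eye only.
- **Robot:** it is clear of everything and its force reading is near zero.

**Disagreements**
- **Cameras:** their bay and stand positions differed by 2 to 3 mm. I used the wrist and scene cameras for the bay and the wrist camera for the stand.
- **Reseating:** pressing the picker down on the stand briefly read 23 N at the wrist, on the stand and not the module.

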